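# Clamp the scrapers for honing

### The arm

A 7-joint arm with a two-finger parallel gripper is mounted at the origin on a cart in front of the work surface, level with it; the furniture and walls round the work are solid. World frame = base frame: x ahead of the robot, y to its left, z up, the work surface at z = 0. Lengths are in m, angles in rad, forces in N, time in s.
With the tool pointing down it reaches from about 0.425 to 0.925 m from the base axis. Payload 6.8 kg.
Tool frame: the origin (TCP) lies on the centre line of the jaws, within the pads' length; the fingertips stand 19 mm ahead of it and the grasp point (between the pads) is the TCP (tcp_to_tips is the distance from the TCP to the fingertips, in m); x points along the fingers, y is the direction in which the jaws open and shut, and the axes are right-handed (so a half turn about x gives the same grasp; the last joint's range is limited). The gripper opens to 85 mm and grips with 20 to 120 N. Pads are 22 mm wide; open, the fingers measure 114 mm over their backs; the gripper's body (76 mm by 85 mm) begins 54 mm behind the grasp point. The pads swing forward as they close: fully open they stand 13 mm farther back than shut.
Start: joints at [-1.235, 0.477, 0.022, 1.555, -0.011, 1.109, -0.083], TCP at [0.29, 0.61, 0.25] pointing down, gripper open.
Joint ranges: [-2.96, 2.96], [-0.34, 2.1], [-1.41, 1.46], [0.24, 2.44], [-1.37, 4.51], [0.17, 1.92], [-2.96, 2.96]. Speed limits (rad/s): [2.39, 2.39, 3.14, 3.14, 3.14, 3.14, 3.14].

### API

Orientations are given as a unit quaternion [w, x, y, z].
In Python, from station import get_obs, read_camera, hand_in, spot_in, cut_out, tcp_to_tips gives the robot as it stands.
- The arm moves only by the shell command python3 -m jog 'ROWS' [FORCE]. ROWS is JSON, a list of rows, each an object of numbers: "gripper": the closure, from 0 (fully open) to 1 (shut); "dx", "dy", "dz": the shift along the world's x, y, z in m; "rx", "ry", "rz": the turn, a rotation vector about the world's x, y, z in degrees. In form: [{"gripper": .., "dx": .., "dy": .., "dz": .., "rx": .., "ry": .., "rz": ..}, ...]. A call has 1 to 10 rows; each row is the pose to reach, as a shift and turn from the pose commanded when the call began; what a row does not reach only later rows make up. A row lasts 1/10 s, in which the tool goes at most 50 mm and 8.59 degrees, less where a joint would pass 70% of its speed; a pose out of reach is approached as far as the arm can. A call with a gripper value outside its range is refused whole. The fingers move at their own pace and stop on an object; FORCE is the grip in N (left out, the last holds). Time passes only in rows, so rows that repeat a pose let the fingers close. It gives the time, the measured TCP pose, the force and the opening at its end, in the units of the state.
- get_obs(): the state, without advancing time (a new reading comes with each control period).
- read_camera(name): name is "scene" or "top" or "wrist"; returns a dict with "pixels" (384x512x3 uint8, blue, green, red), "range_z" (384x512 float32, m along the optical axis (not along the pixel's ray), 0 where there is no reading), "camera_matrix" (3x3 intrinsics, pixels), "cam_to_world" (4x4, takes a point from camera to world coordinates). Camera axes: x right, y down, z forward; pixel columns grow to the right and rows downward; lengths in m; the calibration is good to about 2 mm. A picture is of the moment at which its call begins.
- hand_in(): hands the job in, once; it reports no verdict.
Trained networks look in the newest picture that a camera, given by its name, has taken for a name from the list of things; names that differ only in an ending like _2 or _b are one class to them, and where a whole thing is asked for, a point or a joint stands for the part that bears it (a point fixed in the world has none). Each returns a list of dicts, best first, with "conf" (0 to 1); they miss things now and then, are a little off and sometimes report something else, mostly with a low value. They report only what shows in the picture. A call takes as long as a camera call.
- spot_in(camera, label): "box" ([centre column, centre row, width, height] in pixels, round what is visible of it).
- cut_out(camera, label): "mask" (384x512 bool, what is visible of it) and "box" ([centre column, centre row, width, height] in pixels, round what is visible of it).
The state is a dict: "t": time; "q": joint angles; "joint_vel": joint speeds; "joint_torque": joint torques, N m; "eef_pos": TCP position; "tool_rot": TCP orientation; "contact_force": force on the tool from outside, world axes, zero at the start; "torque": the same for the moment, N m; "gripper_width": opening from 0.0 (shut) to 1.0 (fully open).
Only numpy, scipy, OpenCV 4.12 (cv2) and the standard library are available. Lean on these libraries where they do the work, as an engineer would, in place of code of your own. Each camera call takes 0.05 s, during which the arm holds its last target. There are 200 camera calls.

### The job

Set the scrapers up for honing: first squeeze the release valve's trigger fully against its grip and let it spring back, so that the clamp is open. Then slide every scraper lying on the bench, blade first, into a slot of its own in the clamp block until its handle meets the block, and let go. Only then pump the hand lever three full strokes, each all the way down and all the way back up, leaving the scrapers home and the other tools where they lie.

Things in the scene. Friction and masses are not known exactly. Their poses are not given: they have to be found in the camera images.
- scraper_a: hand scraper (2 or 3 are there, alike, any slot): wooden handle 115x30x18 thick, then a flat steel blade 85 long, 44 wide, 4 thick, in the same mid-plane. Origin at the handle's middle, x along it to the blade, z normal to the flat (faces alike). Handle's shoulder 57.5 mm, blade tip 142.5 mm ahead of the origin. Lies flat, origin 9 mm up, blade roughly away from the robot; 120 g
- scraper_b: hand scraper (2 or 3 are there, alike, any slot): wooden handle 115x30x18 thick, then a flat steel blade 85 long, 44 wide, 4 thick, in the same mid-plane. Origin at the handle's middle, x along it to the blade, z normal to the flat (faces alike). Handle's shoulder 57.5 mm, blade tip 142.5 mm ahead of the origin. Lies flat, origin 9 mm up, blade roughly away from the robot; 120 g
- scraper_c: hand scraper (2 or 3 are there, alike, any slot): wooden handle 115x30x18 thick, then a flat steel blade 85 long, 44 wide, 4 thick, in the same mid-plane. Origin at the handle's middle, x along it to the blade, z normal to the flat (faces alike). Handle's shoulder 57.5 mm, blade tip 142.5 mm ahead of the origin. Lies flat, origin 9 mm up, blade roughly away from the robot; 120 g
- clamp: clamp block, fixed: grey and dark steel, 95 deep (x), 225 wide (y), 95 high, three level slots side by side in its front face, 75 mm apart, and under them a ledge sticking out 30 mm. Origin on the bench under its middle; the front face is 47.5 mm from it towards -x (the robot's side); x points into the slots, z up
- slot_0 (a point): middle of the mouth of the clamp block's right (seen from the robot) slot, on its front face, 65 mm up; axes as the block's: x into the slot, y left, z up. Slot 50 wide, 8 high, 95 deep. Ledge top 10 mm below: a handle on it, or up to 2 mm above, has its blade free in the slot. Home: shoulder against the face, scraper's origin 57.5 mm before this point, x axes parallel
- slot_1 (a point): middle of the mouth of the clamp block's middle slot, on its front face, 65 mm up; axes as the block's: x into the slot, y left, z up. Slot 50 wide, 8 high, 95 deep. Ledge top 10 mm below: a handle on it, or up to 2 mm above, has its blade free in the slot. Home: shoulder against the face, scraper's origin 57.5 mm before this point, x axes parallel
- slot_2 (a point): middle of the mouth of the clamp block's left (seen from the robot) slot, on its front face, 65 mm up; axes as the block's: x into the slot, y left, z up. Slot 50 wide, 8 high, 95 deep. Ledge top 10 mm below: a handle on it, or up to 2 mm above, has its blade free in the slot. Home: shoulder against the face, scraper's origin 57.5 mm before this point, x axes parallel
- pump: hand pump, fixed, left or right of the clamp block: grey block on a steel plate, with a lever reaching out towards the robot (its -x). Origin on the bench; x points away from the lever's end, y left, z up. The lever's hinge axis lies along y, 30 mm in x from the origin and 100 mm up
- lever_grip (a point): middle of the black crossbar at the lever's end (24 diameter, 70 long along the pump's y), 160 mm from the hinge axis; moves with the lever. Push it down on its top from above. At rest it is about 155 mm above the bench (lever 0.35 rad above level), all the way down about 60 mm
- pump_lever (a joint): angle of the pump lever, rad: 0 at rest (up), 0.6 all the way down (0.25 rad below level). Sprung: it returns by itself when let up; about 3 N at the crossbar at rest, 8 N all the way down.
- valve: release valve, fixed, left or right of the clamp block: grey block with a level black bar grip towards the robot (its -x) and a steel trigger bar beside it on the -y side. Origin on the bench, x away from the grip's end, z up. Grip: y -10 to +10 mm, 24 high, middle 100 mm up, ends 118 mm before the origin. Trigger 10 thick, about 100 long, hinge vertical, 5 mm before the origin
- valve_grip (a point): fixed point 70 mm before the valve's origin, 100 mm up, 6.5 mm to -y of the grip's middle; axes as the valve's. It is midway between the outer faces of grip and squeezed trigger, 33 apart along y (16.5 each side); at rest the trigger stands 12 farther to -y. Free below and above
- valve_trigger (a joint): angle of the trigger, rad: 0 at rest (standing off), 0.185 fully squeezed, parallel to the grip. Sprung: returns by itself; about 3 N at rest and 5.5 N squeezed, at valve_grip.
- blue_tape: small dark roll of tape, 53 across, 19 high; bystander, leave it
- offcut_1: small dark offcut of plastic sheet, 43x81x11; bystander, leave it
- caliper: sliding caliper, 72x230x9; bystander, leave it
- block_c: pine offcut, 35x91x36; bystander, leave it

How it is judged:
By the outcome, as a careful person would: the job done as asked, in the order asked, and still so for the second after the job is handed in, with the robot touching nothing.
Of scraper_a, scraper_b, scraper_c only 2 to 3 are there at a start; the rules pass over those that are not, and their reading is None.
At some moment in a run one of scraper_a, scraper_b, scraper_c may be knocked a few centimetres aside while the robot is not near it.
Once in a run the grip may slacken for a moment while it holds something.
It also fails if it takes over 210 s, if anything falls off the work surface, if the arm or the gripper's body presses on something with over 40 N, if the wrist force passes 120 N, or if a joint passes its speed limit or range.

## Working session

There is one attempt and no reset: what is moved stays moved. The work goes in short steps, Python scripts to look and compute and a shell command to move; the robot and the scene stay as the last step left them, time stands still between calls to the robot, and variables do not carry over. Pictures are saved under pics/ and viewed, about 12 in all and at most 16, crops included, and the job is handed in when it is done.

```bash
mkdir -p pics; ls; cat > h.py <<'E'
import numpy as np, cv2
from scipy.spatial.transform import Rotation as R
from station import *
def world(c, m=None):
    z=c["range_z"]; v,u=np.nonzero((z>0) if m is None else (m&(z>0)))
    K=c["camera_matrix"]; d=z[v,u]
    p=np.stack([(u-K[0,2])*d/K[0,0],(v-K[1,2])*d/K[1,1],d],1)
    T=c["cam_to_world"]; return p@T[:3,:3].T+T[:3,3]
def proj(c,P):
    T=np.linalg.inv(c["cam_to_world"]); p=np.atleast_2d(P)@T[:3,:3].T+T[:3,3]; p=p@c["camera_matrix"].T
    return p[:,:2]/p[:,2:]
def save(c,n): cv2.imwrite(f"pics/{n}.png",c["pixels"])
def pose():
    o=get_obs(); q=o["tool_rot"]; r=R.from_quat([q[1],q[2],q[3],q[0]]).as_matrix()
    print("t",round(o["t"],2),"p",np.round(o["eef_pos"],4),"x",np.round(r[:,0],3),"y",np.round(r[:,1],3),"F",np.round(o["contact_force"],1),"w",round(o["gripper_width"],3))
E
python3 - <<'E'
from h import *
pose(); print(tcp_to_tips)
ims=[]
for n in ["scene","top"]:
    c=read_camera(n); np.savez(n,**c); ims.append(c["pixels"])
    cv2.imwrite(f"pics/{n}0.png",cv2.resize(c["pixels"],(800,600)))
    print(n,np.round(c["cam_to_world"],3).tolist())
    for l in ["scraper_a","clamp","pump","lever_grip","valve","caliper","block_c","offcut_1","blue_tape"]:
        for d in cut_out(n,l):
            if d["conf"]<.3: continue
            w=world(c,d["mask"]); 
            if len(w)<10: continue
            print(l,round(d["conf"],2),np.round(d["box"]).astype(int),"med",np.round(np.median(w,0),3),"min",np.round(np.percentile(w,2,0),3),"max",np.round(np.percentile(w,98,0),3))
E
```

```text
pics
t 0.0 p [0.2896 0.6091 0.2493] x [-0.001 -0.002 -1.   ] y [ 0.429  0.903 -0.002] F [ 0.7 -0.2  0.2] w 1.0
0.019
scene [[0.752, -0.363, 0.551, -0.166], [-0.659, -0.391, 0.642, -0.881], [-0.018, -0.846, -0.533, 0.856], [0.0, 0.0, 0.0, 1.0]]
scraper_a 0.78 [268 266  70  28] med [ 0.478 -0.167  0.01 ] min [ 0.384 -0.208 -0.001] max [ 0.566 -0.126  0.018]
scraper_a 0.77 [229 240  63  29] med [ 0.466 -0.01   0.01 ] min [ 0.369 -0.043 -0.003] max [0.557 0.02  0.018]
scraper_a 0.63 [204 219  60  25] med [0.465 0.127 0.009] min [ 0.373  0.106 -0.004] max [0.565 0.151 0.018]
clamp 0.96 [289 195  79  62] med [ 0.688 -0.026  0.059] min [ 0.651 -0.11   0.004] max [0.777 0.116 0.098]
pump 0.77 [206 168  71  45] med [0.652 0.309 0.047] min [ 0.51   0.274 -0.002] max [0.746 0.364 0.162]
lever_grip 0.58 [196 153  45  16] med [0.56  0.32  0.141] min [ 0.508  0.294 -0.003] max [0.699 0.541 0.165]
valve 0.92 [351 264  54  63] med [ 0.603 -0.371  0.093] min [ 0.491 -0.396  0.001] max [ 0.657 -0.317  0.128]
caliper 0.85 [308 316  75  60] med [ 0.42  -0.394  0.004] min [ 0.393 -0.453 -0.004] max [ 0.4
[... 1273 characters left out ...]
n [ 0.496 -0.384  0.006] max [ 0.668 -0.3    0.13 ]
caliper 0.87 [374 245  85  26] med [ 0.419 -0.37   0.006] min [ 0.392 -0.447 -0.002] max [ 0.446 -0.224  0.012]
block_c 0.85 [149 249  29  14] med [0.396 0.315 0.034] min [0.375 0.272 0.01 ] max [0.417 0.357 0.039]
block_c 0.61 [126 176  30  74] med [0.562 0.328 0.142] min [0.508 0.301 0.001] max [0.677 0.395 0.168]
offcut_1 0.77 [335 140  27  16] med [ 0.724 -0.218  0.01 ] min [ 0.707 -0.253  0.004] max [ 0.744 -0.183  0.014]
offcut_1 0.42 [385 185  46  72] med [ 0.601 -0.341  0.107] min [ 0.499 -0.386  0.005] max [ 0.667 -0.3    0.13 ]
blue_tape 0.75 [186 135  23  21] med [0.715 0.216 0.017] min [0.69  0.192 0.001] max [0.738 0.24  0.021]
```

View pics/scene0.png

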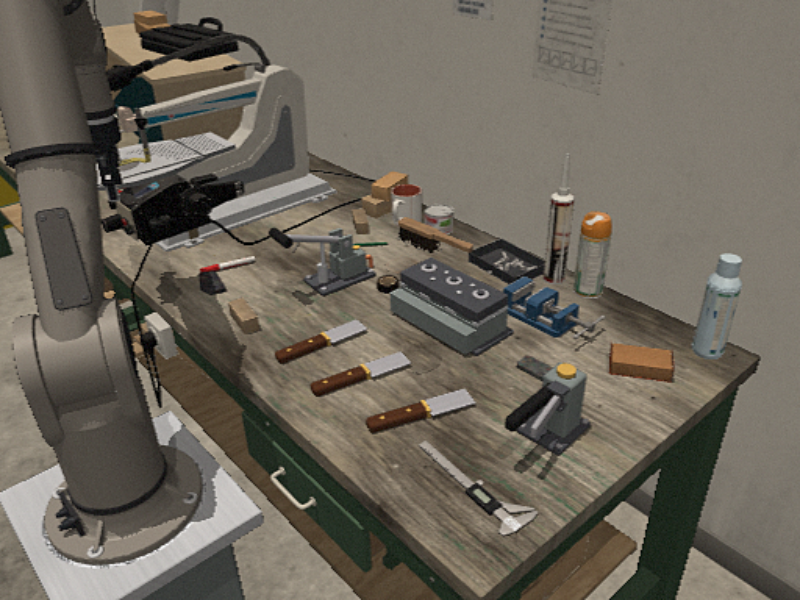

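```bash
python3 - <<'E'
from h import *
c=dict(np.load("top.npz")); im=c["pixels"][90:290,90:430]
cv2.imwrite("pics/topcrop.png",cv2.resize(im,(800,470),interpolation=cv2.INTER_CUBIC))
P=world(c)
s=dict(np.load("scene.npz")); Q=world(s)
def rect(p,name):
    r=cv2.minAreaRect((p[:,:2]*1000).astype(np.float32)); print(name,len(p),np.round(r[0],1),np.round(r[1],1),round(r[2],1),"zmed",round(np.median(p[:,2]),4))
def sel(P,x0,x1,y0,y1,z0,z1): return P[(P[:,0]>x0)&(P[:,0]<x1)&(P[:,1]>y0)&(P[:,1]<y1)&(P[:,2]>z0)&(P[:,2]<z1)]
for n,A in (("top",P),("scene",Q)):
    rect(sel(A,.6,.85,-.15,.16,.085,.115),n+" clamp top")
    rect(sel(A,.45,.75,-.42,-.28,.085,.14),n+" valve grip z>.085")
    rect(sel(A,.48,.56,.25,.42,.12,.18),n+" crossbar")
    rect(sel(A,.48,.72,.25,.42,.085,.18),n+" lever")
    print("bench z",np.median(sel(A,.45,.6,.03,.1,-.03,.03)[:,2]))
for y0,y1 in ((-.22,-.1),(-.06,.06),(.09,.18)):
    h=sel(P,.35,.6,y0,y1,.0145,.03); rect(h,"handle"); 
E
```

```text
top clamp top 2885 [728.   16.9] [ 96.2 223.5] 1.5 zmed 0.0948
top valve grip z>.085 1170 [ 571.4 -355.3] [171.1  56.9] 7.7 zmed 0.1122
top crossbar 352 [533.1 334. ] [71.1 52.3] 86.0 zmed 0.1626
top lever 872 [596.5 333.2] [ 70.5 181.5] 88.7 zmed 0.1334
bench z -0.0010527503053023857
scene clamp top 1150 [727.7  11.5] [100.  229.5] 2.4 zmed 0.0923
scene valve grip z>.085 1048 [ 572.4 -362.8] [173.5  56.3] 7.9 zmed 0.1093
scene crossbar 138 [533.1 326.3] [72.7 53.3] 84.8 zmed 0.1564
scene lever 388 [597.5 320.5] [ 72.7 182.5] 84.8 zmed 0.1221
bench z -0.0032497453646514463
handle 362 [ 474.6 -160. ] [ 37.3 196.4] 72.3 zmed 0.0173
handle 375 [460.   -3.1] [ 38.5 193.6] 79.3 zmed 0.0172
handle 356 [469.7 133.8] [ 41.1 197.7] 86.6 zmed 0.0175
```

View pics/topcrop.png

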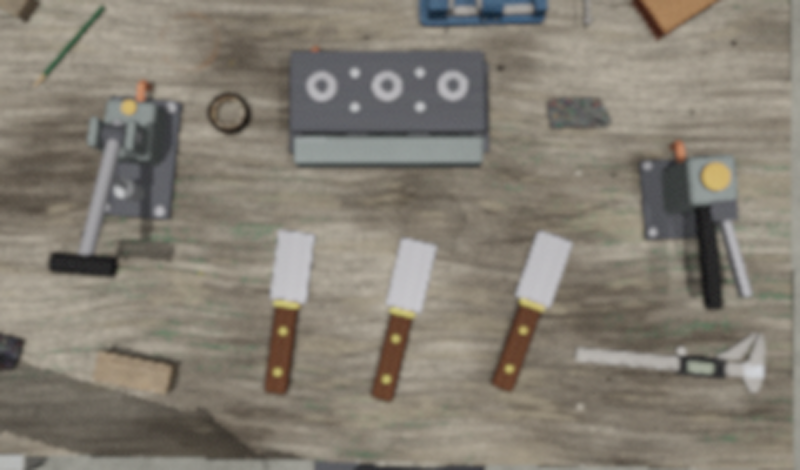

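The pictures show three scrapers in front of the clamp, with their handles at the near end. In the crop, the pump lever is on the left with its bar at (85,264). The valve is on the right, grip at (710,260) and trigger at (735,260), and the caliper lies below it. Next I move above the valve.

```bash
python3 -m jog '[{"dx":0.1,"dy":-0.1,"dz":0.05,"rz":16},{"dx":0.2,"dy":-0.25,"dz":0.05,"rz":32},{"dx":0.22,"dy":-0.45,"dz":0.05,"rz":32},{"dx":0.22,"dy":-0.45,"dz":0.05,"rz":32},{"dx":0.22,"dy":-0.45,"dz":0.05,"rz":32},{"dx":0.22,"dy":-0.45,"dz":0.05,"rz":32},{"dx":0.22,"dy":-0.45,"dz":0.05,"rz":32},{"dx":0.22,"dy":-0.45,"dz":0.05,"rz":32},{"dx":0.22,"dy":-0.45,"dz":0.05,"rz":32},{"dx":0.22,"dy":-0.45,"dz":0.05,"rz":32}]'
python3 -m jog '[{"dx":0.04,"dy":-0.52},{"dx":0.04,"dy":-0.52},{"dx":0.04,"dy":-0.52},{"dx":0.04,"dy":-0.52},{"dx":0.04,"dy":-0.52},{"dx":0.04,"dy":-0.52},{"dx":0.04,"dy":-0.52},{"dx":0.04,"dy":-0.52},{"dx":0.04,"dy":-0.52},{"dx":0.04,"dy":-0.52}]'
python3 -m jog '[{"gripper":0},{"gripper":0},{"gripper":0}]'
python3 - <<'E'
from h import *
pose()
c=read_camera("wrist"); np.savez("w1",**c); save(c,"w1"); print(np.round(c["cam_to_world"],3).tolist())
E
```

```text
t 1.0 p [0.2898 0.6096 0.2503] x [ 0.  0. -1.] y [0.429 0.903 0.   ] F [-0.4  0.3  0.7] w 1.003
[[0.429, 0.865, 0.26, 0.224], [0.903, -0.411, -0.124, 0.641], [-0.0, 0.288, -0.958, 0.374], [0.0, 0.0, 0.0, 1.0]]$[0]: bad value
$[0]: bad value
$[0]: bad value
```

View pics/w1.png

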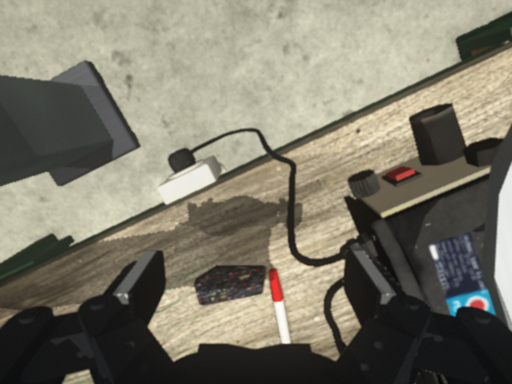

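The wrist view shows only the saw corner and the bench edge, because the moves were refused. All the keys seem to be needed in each row.

```bash
python3 -m jog '[{"gripper":0,"dx":0.1,"dy":-0.1,"dz":0.05,"rx":0,"ry":0,"rz":16},{"gripper":0,"dx":0.2,"dy":-0.25,"dz":0.05,"rx":0,"ry":0,"rz":32},{"gripper":0,"dx":0.22,"dy":-0.45,"dz":0.05,"rx":0,"ry":0,"rz":32},{"gripper":0,"dx":0.22,"dy":-0.45,"dz":0.05,"rx":0,"ry":0,"rz":32},{"gripper":0,"dx":0.22,"dy":-0.45,"dz":0.05,"rx":0,"ry":0,"rz":32},{"gripper":0,"dx":0.22,"dy":-0.45,"dz":0.05,"rx":0,"ry":0,"rz":32},{"gripper":0,"dx":0.22,"dy":-0.45,"dz":0.05,"rx":0,"ry":0,"rz":32},{"gripper":0,"dx":0.22,"dy":-0.45,"dz":0.05,"rx":0,"ry":0,"rz":32},{"gripper":0,"dx":0.22,"dy":-0.45,"dz":0.05,"rx":0,"ry":0,"rz":32},{"gripper":0,"dx":0.22,"dy":-0.45,"dz":0.05,"rx":0,"ry":0,"rz":32}]'
```

```text
t: 2.05
eef_pos: [0.5068, 0.1663, 0.3002]
tool_rot: [0.706, -0.04, 0.706, 0.041]
contact_force: [1.3, 0.7, -0.7]
gripper_width: 0.999
```

```bash
python3 -m jog '[{"gripper":0,"dx":0.01,"dy":-0.49,"dz":0,"rx":0,"ry":0,"rz":0},{"gripper":0,"dx":0.01,"dy":-0.49,"dz":0,"rx":0,"ry":0,"rz":0},{"gripper":0,"dx":0.01,"dy":-0.49,"dz":0,"rx":0,"ry":0,"rz":0},{"gripper":0,"dx":0.01,"dy":-0.49,"dz":0,"rx":0,"ry":0,"rz":0},{"gripper":0,"dx":0.01,"dy":-0.49,"dz":0,"rx":0,"ry":0,"rz":0},{"gripper":0,"dx":0.01,"dy":-0.49,"dz":0,"rx":0,"ry":0,"rz":0},{"gripper":0,"dx":0.01,"dy":-0.49,"dz":0,"rx":0,"ry":0,"rz":0},{"gripper":0,"dx":0.01,"dy":-0.49,"dz":0,"rx":0,"ry":0,"rz":0},{"gripper":0,"dx":0.01,"dy":-0.49,"dz":0,"rx":0,"ry":0,"rz":0},{"gripper":0,"dx":0.01,"dy":-0.49,"dz":0,"rx":0,"ry":0,"rz":0}]'
python3 -m jog '[{"gripper":0,"dx":0,"dy":-0.03,"dz":0,"rx":0,"ry":0,"rz":0},{"gripper":0,"dx":0,"dy":-0.03,"dz":0,"rx":0,"ry":0,"rz":0},{"gripper":0,"dx":0,"dy":-0.03,"dz":0,"rx":0,"ry":0,"rz":0},{"gripper":0,"dx":0,"dy":-0.03,"dz":0,"rx":0,"ry":0,"rz":0}]'
python3 - <<'E'
from h import *
pose()
c=read_camera("wrist"); np.savez("w1",**c); save(c,"w2"); print(np.round(c["cam_to_world"],3).tolist())
P=world(c); P=P[(P[:,2]>.075)&(P[:,2]<.14)]
im=c["pixels"]
for x in np.arange(.49,.64,.01):
    s=P[abs(P[:,0]-x)<.003]
    h=np.histogram(s[:,1],bins=np.arange(-.42,-.28,.004))[0]; 
    g=np.sort(s[:,1]); 
    if len(g)<5: continue
    k=np.split(g,np.nonzero(np.diff(g)>.004)[0]+1)
    print(round(x,2),[(round(a[0],4),round(a[-1],4),len(a), round(float(np.median(s[(s[:,1]>=a[0])&(s[:,1]<=a[-1]),2])),3)) for a in k if len(a)>5])
E
```

```text
t: 3.05
eef_pos: [0.5156, -0.3249, 0.3]
tool_rot: [0.706, -0.04, 0.706, 0.04]
contact_force: [0.6, 0.3, -0.5]
gripper_width: 1.001
t: 3.45
eef_pos: [0.5168, -0.3501, 0.2995]
tool_rot: [0.706, -0.041, 0.706, 0.042]
contact_force: [0.3, 0.3, 1.2]
gripper_width: 0.995
t 3.45 p [ 0.5168 -0.3501  0.2995] x [ 0.     0.001 -1.   ] y [-0.116  0.993  0.001] F [0.3 0.3 1.2] w 0.995
[[-0.117, 0.951, 0.286, 0.444], [0.993, 0.111, 0.035, -0.359], [0.001, 0.288, -0.958, 0.423], [0.0, 0.0, 0.0, 1.0]]
0.49 [(np.float64(-0.3655), np.float64(-0.3464), 113, 0.11)]
0.5 [(np.float64(-0.3957), np.float64(-0.3863), 43, 0.106), (np.float64(-0.3648), np.float64(-0.3453), 110, 0.111)]
0.51 [(np.float64(-0.395), np.float64(-0.3835), 66, 0.11), (np.float64(-0.3636), np.float64(-0.3444), 106, 0.111)]
0.52 [(np.float64(-0.3923), np.float64(-0.381), 64, 0.11), (np.float64(-0.3635), np.float64(-0.3438), 105, 0.11)]
0.53 [(np.float64(-0.3893), np.float64(-0.3781), 62, 0.11), (np.float64(-0.3627), np.float64(-0.3427), 103, 0.111)]
0.54 [(np.float64(-0.3863), np.float64(-0.3752), 64, 0.11), (np.float64(-0.3616), np.fl
[... 153 characters left out ...]
float64(-0.3815), np.float64(-0.3697), 60, 0.11), (np.float64(-0.3595), np.float64(-0.3401), 93, 0.111)]
0.57 [(np.float64(-0.3783), np.float64(-0.367), 58, 0.11), (np.float64(-0.3584), np.float64(-0.3391), 87, 0.111)]
0.58 [(np.float64(-0.3751), np.float64(-0.364), 55, 0.11), (np.float64(-0.3582), np.float64(-0.3388), 85, 0.111)]
0.59 [(np.float64(-0.3781), np.float64(-0.3377), 215, 0.118)]
0.6 [(np.float64(-0.3769), np.float64(-0.3269), 305, 0.113)]
0.61 [(np.float64(-0.379), np.float64(-0.3242), 258, 0.119)]
0.62 [(np.float64(-0.3777), np.float64(-0.3238), 318, 0.12)]
0.63 [(np.float64(-0.377), np.float64(-0.3225), 248, 0.129)]
0.64 [(np.float64(-0.3761), np.float64(-0.3218), 205, 0.129)]
```

View pics/w2.png

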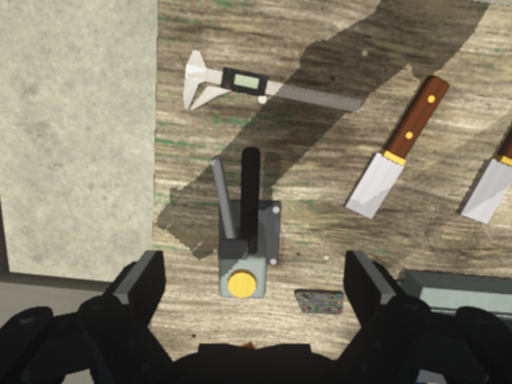

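The view shows the grip at (250,200) and the trigger at (224,200), with the caliper above them and the offcut below. The grip yaw comes out at about 4.7° and valve_grip at about (0.534, -0.359). I align with that first, staying high.

```bash
python3 -m jog '[{"gripper":0,"dx":0.015,"dy":0,"dz":-0.04,"rx":0,"ry":0,"rz":-2},{"gripper":0,"dx":0.015,"dy":0,"dz":-0.08,"rx":0,"ry":0,"rz":-2},{"gripper":0,"dx":0.015,"dy":0,"dz":-0.1,"rx":0,"ry":0,"rz":-2},{"gripper":0,"dx":0.015,"dy":0,"dz":-0.1,"rx":0,"ry":0,"rz":-2},{"gripper":0,"dx":0.015,"dy":0,"dz":-0.1,"rx":0,"ry":0,"rz":-2},{"gripper":0,"dx":0.015,"dy":0,"dz":-0.1,"rx":0,"ry":0,"rz":-2},{"gripper":0,"dx":0.015,"dy":0,"dz":-0.1,"rx":0,"ry":0,"rz":-2}]'
python3 - <<'E'
from h import *
pose()
c=dict(np.load("w1.npz"))
P=world(c); P=P[(P[:,2]>.085)&(P[:,2]<.14)&(P[:,0]<.59)&(P[:,1]>-.37)&(P[:,1]<-.335)]
print("end x",np.percentile(P[:,0],[0,.3,1]))
s=P[P[:,0]<.58]; a=np.polyfit(s[:,0],s[:,1],1); print(np.degrees(np.arctan(a[0])),np.polyval(a,.534))
E
```

```text
t: 4.2
eef_pos: [0.5321, -0.3521, 0.2015]
tool_rot: [0.708, -0.029, 0.706, 0.028]
contact_force: [-0.4, 0.1, 0.2]
gripper_width: 0.998
t 4.2 p [ 0.5321 -0.3521  0.2015] x [ 0.003 -0.001 -1.   ] y [-0.08   0.997 -0.001] F [-0.4  0.1  0.2] w 0.998
end x [0.48540072 0.48568725 0.48626976]
2.4264323493127673 -0.3530608896632662
```

```bash
python3 -m jog '[{"gripper":0,"dx":0.002,"dy":-0.0065,"dz":0,"rx":0,"ry":0,"rz":0},{"gripper":0,"dx":0.002,"dy":-0.0065,"dz":-0.03,"rx":0,"ry":0,"rz":0},{"gripper":0,"dx":0.002,"dy":-0.0065,"dz":-0.06,"rx":0,"ry":0,"rz":0},{"gripper":0,"dx":0.002,"dy":-0.0065,"dz":-0.09,"rx":0,"ry":0,"rz":0},{"gripper":0,"dx":0.002,"dy":-0.0065,"dz":-0.1,"rx":0,"ry":0,"rz":0},{"gripper":0,"dx":0.002,"dy":-0.0065,"dz":-0.1,"rx":0,"ry":0,"rz":0},{"gripper":0,"dx":0.002,"dy":-0.0065,"dz":-0.1,"rx":0,"ry":0,"rz":0},{"gripper":0,"dx":0.002,"dy":-0.0065,"dz":-0.1,"rx":0,"ry":0,"rz":0}]'
python3 -m jog '[{"gripper":0.4,"dx":0,"dy":0,"dz":0,"rx":0,"ry":0,"rz":0},{"gripper":0.5,"dx":0,"dy":0,"dz":0,"rx":0,"ry":0,"rz":0},{"gripper":0.6,"dx":0,"dy":0,"dz":0,"rx":0,"ry":0,"rz":0},{"gripper":0.7,"dx":0,"dy":0,"dz":0,"rx":0,"ry":0,"rz":0},{"gripper":0.8,"dx":0,"dy":0,"dz":0,"rx":0,"ry":0,"rz":0},{"gripper":0.8,"dx":0,"dy":0,"dz":0,"rx":0,"ry":0,"rz":0},{"gripper":0.8,"dx":0,"dy":0,"dz":0,"rx":0,"ry":0,"rz":0},{"gripper":0.8,"dx":0,"dy":0,"dz":0,"rx":0,"ry":0,"rz":0}]' 40
python3 - <<'E'
from h import *
pose(); c=read_camera("wrist"); save(c,"w3")
E
```

```text
t: 5.0
eef_pos: [0.5343, -0.3591, 0.1015]
tool_rot: [0.707, -0.029, 0.706, 0.028]
contact_force: [-0.4, -0.4, -0.2]
gripper_width: 0.997
t: 5.8
eef_pos: [0.5335, -0.359, 0.101]
tool_rot: [0.707, -0.028, 0.706, 0.028]
contact_force: [-2.0, -1.2, 7.5]
gripper_width: 0.37
t 5.8 p [ 0.5335 -0.359   0.101 ] x [ 0.001 -0.001 -1.   ] y [-0.079  0.997 -0.001] F [-2.  -1.2  7.5] w 0.37
```

View pics/w3.png

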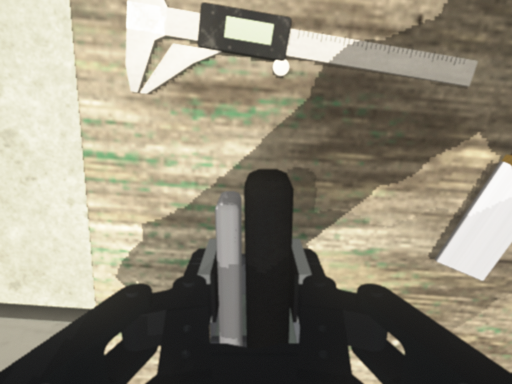

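The trigger is parallel to the grip between the pads (229 against 268 px) and the opening is about 32 mm, so it is fully squeezed. I release it and check that it springs back.

```bash
python3 -m jog '[{"gripper":0.8,"dx":0,"dy":0,"dz":0,"rx":0,"ry":0,"rz":0},{"gripper":0.8,"dx":0,"dy":0,"dz":0,"rx":0,"ry":0,"rz":0},{"gripper":0.8,"dx":0,"dy":0,"dz":0,"rx":0,"ry":0,"rz":0},{"gripper":0,"dx":0,"dy":0,"dz":0,"rx":0,"ry":0,"rz":0},{"gripper":0,"dx":0,"dy":0,"dz":0,"rx":0,"ry":0,"rz":0},{"gripper":0,"dx":0,"dy":0,"dz":0,"rx":0,"ry":0,"rz":0},{"gripper":0,"dx":0,"dy":0,"dz":0,"rx":0,"ry":0,"rz":0},{"gripper":0,"dx":0,"dy":0,"dz":0,"rx":0,"ry":0,"rz":0},{"gripper":0,"dx":0,"dy":0,"dz":0,"rx":0,"ry":0,"rz":0}]' 60
python3 -m jog '[{"gripper":0,"dx":0,"dy":0,"dz":0.04,"rx":0,"ry":0,"rz":0},{"gripper":0,"dx":0,"dy":0,"dz":0.09,"rx":0,"ry":0,"rz":0},{"gripper":0,"dx":0,"dy":0,"dz":0.14,"rx":0,"ry":0,"rz":0},{"gripper":0,"dx":-0.03,"dy":0.05,"dz":0.2,"rx":0,"ry":0,"rz":-4},{"gripper":0,"dx":-0.03,"dy":0.1,"dz":0.2,"rx":0,"ry":0,"rz":-4},{"gripper":0,"dx":-0.03,"dy":0.15,"dz":0.2,"rx":0,"ry":0,"rz":-4},{"gripper":0,"dx":-0.03,"dy":0.17,"dz":0.2,"rx":0,"ry":0,"rz":-4},{"gripper":0,"dx":-0.03,"dy":0.17,"dz":0.2,"rx":0,"ry":0,"rz":-4},{"gripper":0,"dx":-0.03,"dy":0.17,"dz":0.2,"rx":0,"ry":0,"rz":-4},{"gripper":0,"dx":-0.03,"dy":0.17,"dz":0.2,"rx":0,"ry":0,"rz":-4}]'
cat >> h.py <<'E'
def scrapers(c,cam,minz=.012):
    out=[]
    for d in cut_out(cam,"scraper_a"):
        if d["conf"]<.3: continue
        m=d["mask"]; P=world(c,m); P=P[(P[:,2]>-.01)&(P[:,2]<.035)]
        if len(P)<50: continue
        # handle = brown: red clearly above blue
        b,g,r=[c["pixels"][...,i].astype(int) for i in range(3)]
        z=c["range_z"]; H=world(c,m&(r-b>35)); H=H[(H[:,2]>-.01)&(H[:,2]<.035)]
        rc=cv2.minAreaRect((P[:,:2]*1000).astype(np.float32))
        rh=cv2.minAreaRect((H[:,:2]*1000).astype(np.float32)) if len(H)>20 else None
        hc=np.array(rh[0])/1000 if rh else None
        cc=np.array(rc[0])/1000
        bx=cv2.boxPoints(rh); e=[bx[1]-bx[0],bx[2]-bx[1]]; e=max(e,key=np.linalg.norm); e=e/np.linalg.norm(e)
        if e[0]<0:e=-e
        B=world(c,m&(r-b<=20)); v=B[:,:2].mean(0)-hc
        print("conf",round(d["conf"],2),"handle c",np.round(hc,4),"size",np.round(sorted(rh[1]),0),"yaw rect",round(np.degrees(np.arctan2(e[1],e[0])),1),"yaw h->b",round(np.degrees(np.arctan2(v[1],v[0])),1),"whole c",np.round(cc,4),np.round(sorted(rc[1]),0),"z",round(np.median(H[:,2]),3))
E
python3 - <<'E'
from h import *
pose(); c=read_camera("wrist"); np.savez("w4",**c); save(c,"w4"); scrapers(c,"wrist")
P=world(c); P=P[(P[:,2]>.08)&(P[:,2]<.12)&(abs(P[:,0]-.53)<.003)&(P[:,1]<-.3)]; g=np.sort(P[:,1]); print([(a[0],a[-1]) for a in np.split(g,np.nonzero(np.diff(g)>.004)[0]+1)])
c=read_camera("top"); np.savez("t4",**c); print("top"); scrapers(c,"top")
E
```

```text
t: 6.75
eef_pos: [0.5331, -0.3578, 0.0995]
tool_rot: [0.706, -0.028, 0.707, 0.029]
contact_force: [-0.2, 0.2, 0.6]
gripper_width: 0.999
t: 7.75
eef_pos: [0.503, -0.1894, 0.2997]
tool_rot: [0.707, -0.003, 0.707, 0.003]
contact_force: [-0.4, -0.5, -0.3]
gripper_width: 0.996
t 7.75 p [ 0.503  -0.1894  0.2997] x [-0. -0. -1.] y [-0.009  1.    -0.   ] F [-0.4 -0.5 -0.3] w 0.996
conf 0.86 handle c [0.4423 0.146 ] size [44. 93.] yaw rect -7.0 yaw h->b -11.9 whole c [0.474 0.141] [ 55. 201.] z 0.017
conf 0.83 handle c [0.4251 0.0041] size [ 41. 115.] yaw rect -6.0 yaw h->b -12.4 whole c [ 0.4657 -0.0007] [ 50. 198.] z 0.017
conf 0.68 handle c [ 0.4775 -0.1576] size [ 39. 204.] yaw rect -16.1 yaw h->b -21.7 whole c [ 0.4783 -0.159 ] [ 49. 207.] z 0.017h.py:29: RuntimeWarning: invalid value encountered in divide
  bx=cv2.boxPoints(rh); e=[bx[1]-bx[0],bx[2]-bx[1]]; e=max(e,key=np.linalg.norm); e=e/np.linalg.norm(e)
Traceback (most recent call last):
  File "h.py", line 31, in scrapers
    B=world(c,m&(r-b<=20)); v=B[:,:2].mean(0)-hc
                              ~~~~~~~~~~~~~~~^~~
TypeError: unsupported operand type(s) for -: 'float' and 'NoneType'
```

View pics/w4.png

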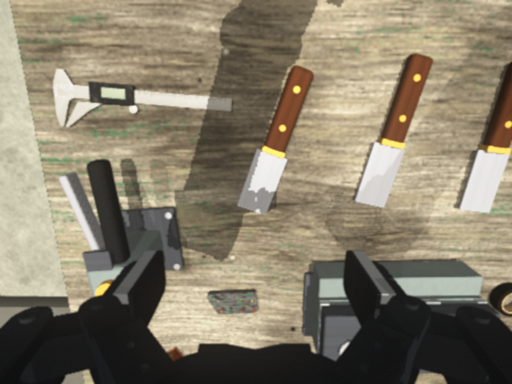

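The trigger has sprung back (bar at (80,210), standing off from the grip at (105,210)), so the valve step is done. I now centre on the clamp and measure the block and scrapers.

```bash
python3 -m jog '[{"gripper":0,"dx":-0.005,"dy":0.05,"dz":0,"rx":0,"ry":0,"rz":0},{"gripper":0,"dx":-0.005,"dy":0.1,"dz":0,"rx":0,"ry":0,"rz":0},{"gripper":0,"dx":-0.005,"dy":0.15,"dz":0,"rx":0,"ry":0,"rz":0},{"gripper":0,"dx":-0.005,"dy":0.2,"dz":0,"rx":0,"ry":0,"rz":0},{"gripper":0,"dx":-0.005,"dy":0.2,"dz":0,"rx":0,"ry":0,"rz":0},{"gripper":0,"dx":-0.005,"dy":0.2,"dz":0,"rx":0,"ry":0,"rz":0},{"gripper":0,"dx":-0.005,"dy":0.2,"dz":0,"rx":0,"ry":0,"rz":0},{"gripper":0,"dx":-0.005,"dy":0.2,"dz":0,"rx":0,"ry":0,"rz":0}]'
python3 - <<'E'
import re
s=open("h.py").read(); i=s.index("def scrapers"); s=s[:i]+'''
def scrapers(c,cam):
    for d in cut_out(cam,"scraper_a"):
        if d["conf"]<.3: continue
        m=d["mask"]; px=c["pixels"].astype(int); rb=px[...,2]-px[...,0]
        P=world(c,m); k=(P[:,2]>-.01)&(P[:,2]<.2); P=P[k]
        u,s,vt=np.linalg.svd(P[:,:2]-P[:,:2].mean(0),full_matrices=False); e=vt[0]
        hue=rb[m&(c["range_z"]>0)][k]>30
        H=P[hue]; e=e*np.sign((P[~hue][:,:2].mean(0)-H[:,:2].mean(0))@e)
        n=np.array([-e[1],e[0]]); a=P[:,:2]@e; b=P[:,:2]@n
        a0,a1=np.percentile(a,[.5,99.5]); hh=H[:,:2]@n
        bc=lambda lo,hi:np.mean(np.percentile(b[(a>lo)&(a<hi)],[2,98]))
        y1=bc(a0+.02,a0+.05); y2=bc(a1-.06,a1-.02)
        dy=np.arctan2(y2-y1,(a1-.04)-(a0+.035))
        bo=y1+(a0+.0575-a0-.035)*np.tan(dy)
        o=e*(a0+.0575)+n*bo; yaw=np.degrees(np.arctan2(e[1],e[0])+dy)
        print("conf",round(d["conf"],2),"origin",np.round(o,4),"yaw",round(yaw,1),"len",round(a1-a0,3),"zH",round(np.median(H[:,2]),4),"zB",round(np.median(P[~hue][:,2]),4))
'''
open("h.py","w").write(s)
E
python3 - <<'E'
from h import *
pose()
c=read_camera("top"); np.savez("t5",**c); print("top"); scrapers(c,"top")
c=read_camera("wrist"); np.savez("w5",**c); save(c,"w5"); scrapers(c,"wrist"); print(c["camera_matrix"])
P=world(c); T=P[(P[:,2]>.085)&(P[:,2]<.105)&(P[:,0]>.62)]
print("top z",np.median(T[:,2]),"y ext",[np.round((x,*np.percentile(T[abs(T[:,0]-x)<.004][:,1],[0.5,99.5])),4).tolist() for x in (.69,.70,.71,.72)])
for y in np.arange(-.08,.12,.02): 
    s=T[abs(T[:,1]-y)<.004]; print(round(y,2),np.round(np.percentile(s[:,0],[0,1]),4) if len(s) else "")
E
```

```text
t: 8.65
eef_pos: [0.4983, 0.0096, 0.2996]
tool_rot: [0.707, -0.002, 0.707, 0.002]
contact_force: [0.6, -0.5, 0.4]
gripper_width: 1.0
t 8.65 p [0.4983 0.0096 0.2996] x [-0.    -0.001 -1.   ] y [-0.006  1.    -0.001] F [ 0.6 -0.5  0.4] w 1.0
top
conf 0.66 origin [ 0.4336 -0.1458] yaw -18.0 len 0.2 zH 0.017 zB 0.0102
conf 0.55 origin [0.7105 0.0842] yaw -88.4 len 0.249 zH 0.0335 zB 0.0932
conf 0.78 origin [ 0.4386 -0.1458] yaw -19.1 len 0.198 zH 0.0172 zB 0.0104
conf 0.74 origin [0.4318 0.1396] yaw -5.5 len 0.196 zH 0.0172 zB 0.0104
conf 0.71 origin [0.4253 0.0051] yaw -12.2 len 0.196 zH 0.0172 zB 0.0104
[[304.77007338   0.         254.04203959]
 [  0.         304.77007338 197.77120428]
 [  0.           0.           1.        ]]
top z 0.09422408902107676 y ext [[0.69, -0.0951, 0.1258], [0.7, -0.095, 0.1262], [0.71, -0.0944, 0.1263], [0.72, -0.0942, 0.1262]]
-0.08 [0.6839 0.6844]
-0.06 [0.6839 0.684 ]
-0.04 [0.6832 0.6832]
-0.02 [0.6816 0.6828]
0.0 [0.6819 0.6826]
0.02 [0.6815 0.682 ]
0.04 [0.6807 0.6812]
0.06 [0.6808 0.681 ]
0.08 [0.6798 0.6802]
0.1 [0.6797 0.68  ]
```

View pics/w5.png

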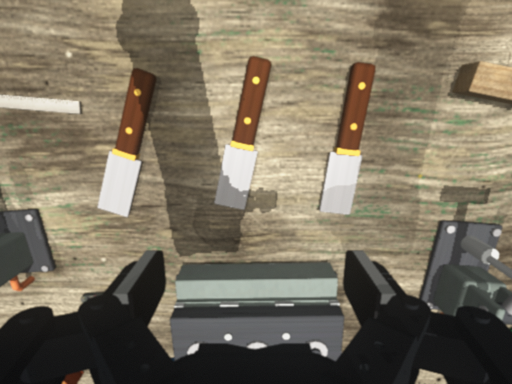

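The measurements hold together. The block's front face centre is at about (0.6805, 0.0155) with yaw 1.4°. In the picture the scrapers are at (127,140), (243,135) and (350,140). I grasp the middle one first.

```bash
python3 -m jog '[{"gripper":0.3,"dx":-0.03,"dy":-0.006,"dz":-0.03,"rx":0,"ry":0,"rz":-8},{"gripper":0.3,"dx":-0.067,"dy":-0.006,"dz":-0.06,"rx":0,"ry":0,"rz":-12.5},{"gripper":0.3,"dx":-0.067,"dy":-0.006,"dz":-0.11,"rx":0,"ry":0,"rz":-12.5},{"gripper":0.3,"dx":-0.067,"dy":-0.006,"dz":-0.16,"rx":0,"ry":0,"rz":-12.5},{"gripper":0.3,"dx":-0.067,"dy":-0.006,"dz":-0.21,"rx":0,"ry":0,"rz":-12.5},{"gripper":0.3,"dx":-0.067,"dy":-0.006,"dz":-0.23,"rx":0,"ry":0,"rz":-12.5},{"gripper":0.3,"dx":-0.067,"dy":-0.006,"dz":-0.23,"rx":0,"ry":0,"rz":-12.5},{"gripper":0.3,"dx":-0.067,"dy":-0.006,"dz":-0.23,"rx":0,"ry":0,"rz":-12.5}]' 60
python3 - <<'E'
from h import *
pose()
c=read_camera("wrist"); np.savez("w6",**c); save(c,"w6"); scrapers(c,"wrist")
E
```

```text
t: 9.65
eef_pos: [0.4316, 0.0055, 0.0701]
tool_rot: [0.703, 0.074, 0.703, -0.074]
contact_force: [-1.4, -0.3, 0.7]
gripper_width: 0.704
t 9.65 p [0.4316 0.0055 0.0701] x [-0. -0. -1.] y [ 0.207  0.978 -0.   ] F [-1.4 -0.3  0.7] w 0.704
conf 0.93 origin [0.4242 0.0053] yaw -12.0 len 0.159 zH 0.0173 zB 0.0106
conf 0.9 origin [ 0.4319 -0.1428] yaw 161.0 len 0.108 zH 0.0171 zB 0.0087
conf 0.73 origin [0.4301 0.1394] yaw -5.0 len 0.169 zH 0.0172 zB 0.0103
```

View pics/w6.png

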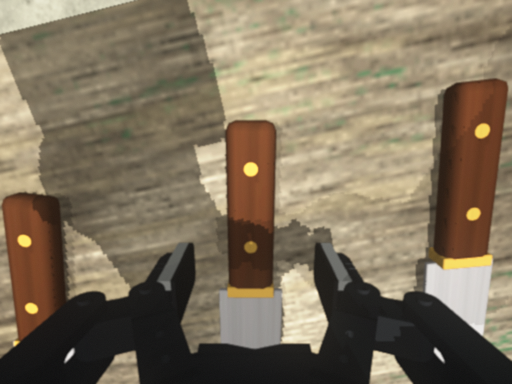

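The handle (column 250) is centred between the jaws (180 and 325), and its yaw matches. I go down and grip.

```bash
python3 -m jog '[{"gripper":0.3,"dx":0,"dy":-0.001,"dz":-0.025,"rx":0,"ry":0,"rz":0},{"gripper":0.3,"dx":0,"dy":-0.001,"dz":-0.044,"rx":0,"ry":0,"rz":0},{"gripper":0.3,"dx":0,"dy":-0.001,"dz":-0.048,"rx":0,"ry":0,"rz":0},{"gripper":0.3,"dx":0,"dy":-0.001,"dz":-0.048,"rx":0,"ry":0,"rz":0},{"gripper":0.85,"dx":0,"dy":-0.001,"dz":-0.048,"rx":0,"ry":0,"rz":0},{"gripper":0.85,"dx":0,"dy":-0.001,"dz":-0.048,"rx":0,"ry":0,"rz":0},{"gripper":0.85,"dx":0,"dy":-0.001,"dz":-0.048,"rx":0,"ry":0,"rz":0},{"gripper":0.85,"dx":0,"dy":-0.001,"dz":-0.048,"rx":0,"ry":0,"rz":0},{"gripper":0.85,"dx":0,"dy":-0.001,"dz":-0.048,"rx":0,"ry":0,"rz":0},{"gripper":0.85,"dx":0,"dy":-0.001,"dz":-0.048,"rx":0,"ry":0,"rz":0}]' 70
python3 -m jog '[{"gripper":0.85,"dx":0,"dy":0,"dz":0.01,"rx":0,"ry":0,"rz":0},{"gripper":0.85,"dx":0,"dy":0,"dz":0.02,"rx":0,"ry":0,"rz":0},{"gripper":0.85,"dx":0.005,"dy":0,"dz":0.035,"rx":0,"ry":0,"rz":3},{"gripper":0.85,"dx":0.01,"dy":0,"dz":0.05,"rx":0,"ry":0,"rz":7},{"gripper":0.85,"dx":0.02,"dy":0.002,"dz":0.0565,"rx":0,"ry":0,"rz":11},{"gripper":0.85,"dx":0.03,"dy":0.004,"dz":0.0565,"rx":0,"ry":0,"rz":13.5},{"gripper":0.85,"dx":0.04,"dy":0.006,"dz":0.0565,"rx":0,"ry":0,"rz":13.5},{"gripper":0.85,"dx":0.04,"dy":0.006,"dz":0.0565,"rx":0,"ry":0,"rz":13.5},{"gripper":0.85,"dx":0.04,"dy":0.006,"dz":0.0565,"rx":0,"ry":0,"rz":13.5}]'
cat >> h.py <<'E'
C0=np.array([.6805,.0155]); CY=np.radians(1.4)
def held(cam,y0,y1):
    c=read_camera(cam); P=world(c); np.savez("held_"+cam,**c)
    ex=np.array([np.cos(CY),np.sin(CY)]); ey=np.array([-ex[1],ex[0]])
    X=(P[:,:2]-C0)@ex; Y=(P[:,:2]-C0)@ey
    for a in np.arange(-.24,-.02,.01):
        k=(abs(X-a)<.004)&(Y>y0)&(Y<y1)&(P[:,2]>.035)&(P[:,2]<.09)
        if k.sum()>4: print(round(a,3),k.sum(),np.round(np.percentile(Y[k],[3,97]),4),"mid",round(np.mean(np.percentile(Y[k],[3,97])),4),"z",round(np.median(P[k,2]),4))
    return c
E
python3 - <<'E'
from h import *
pose()
c=held("top",-.06,.06); cv2.imwrite("pics/t6.png",cv2.resize(c["pixels"][90:290,150:400],(750,600)))
c=held("scene",-.06,.06)
E
```

```text
t: 10.75
eef_pos: [0.432, 0.0048, 0.023]
tool_rot: [0.704, 0.074, 0.703, -0.073]
contact_force: [-2.2, -0.4, 11.0]
gripper_width: 0.332
t: 11.65
eef_pos: [0.4708, 0.0107, 0.0782]
tool_rot: [0.707, -0.009, 0.707, 0.009]
contact_force: [0.8, -0.5, -0.2]
gripper_width: 0.331
t 11.65 p [0.4708 0.0107 0.0782] x [-0.001 -0.    -1.   ] y [-0.027  1.    -0.   ] F [ 0.8 -0.5 -0.2] w 0.331
-0.16 16 [-0.0164  0.0223] mid 0.0029 z 0.0656
-0.15 48 [-0.0177  0.0234] mid 0.0029 z 0.0653
-0.14 48 [-0.0177  0.0235] mid 0.0029 z 0.0656
-0.13 39 [-0.0178  0.0236] mid 0.0029 z 0.0654
-0.12 48 [-0.0178  0.0234] mid 0.0028 z 0.0654
-0.11 47 [-0.0178  0.0235] mid 0.0028 z 0.0651
-0.1 43 [-0.0172  0.0235] mid 0.0031 z 0.0653
-0.09 48 [-0.0179  0.0234] mid 0.0027 z 0.0653
-0.08 32 [-0.0179  0.0234] mid 0.0027 z 0.0648
-0.03 97 [-0.0545  0.0575] mid 0.0015 z 0.0529
-0.24 26 [-0.0196  0.0072] mid -0.0062 z 0.069
-0.23 26 [-0.0198  0.005 ] mid -0.0074 z 0.0698
-0.22 69 [-0.0314  0.022 ] mid -0.0047 z 0.0732
-0.21 31 [-0.0326  0.0147] mid -0.0089 z 0.0761
-0.2 11 [-0.0294  0.0144] mid -0.0075 z 0.073
-0.19 6 [-0.0213 -0.0145] mid -0.0179 z 0.0653
-0.18 12 [-0.0204 -0.0131] mid -0.0168 z 0.0672
-0.17 17 [-0.0212 -0.0105] mid -0.0158 z 0.067
-0.16 10 [-0.0272 -0.0066] mid -0.0169 z 0.0641
-0.15 12 [-0.0243  0.0038] mid -0.0103 z 0.0632
-0.14 20 [-0.025   0.0105] mid -0.0073 z 0.0625
-0.13 20 [-0.0253  0.0179] mid -0.0037 z 0.0628
-0.12 23 [-0.0231  0.0138] mid -0.0047 z 0.0633
-0.11 21 [-0.0256  0.0145] mid -0.0055 z 0.0632
-0.1 22 [-0.0263  0.0162] mid -0.0051 z 0.062
-0.09 21 [-0.025   0.0156] mid -0.0047 z 0.0627
-0.08 17 [-0.0238  0.0171] mid -0.0034 z 0.0636
-0.03 93 [-0.0569  0.054 ] mid -0.0015 z 0.0444
```

View pics/t6.png

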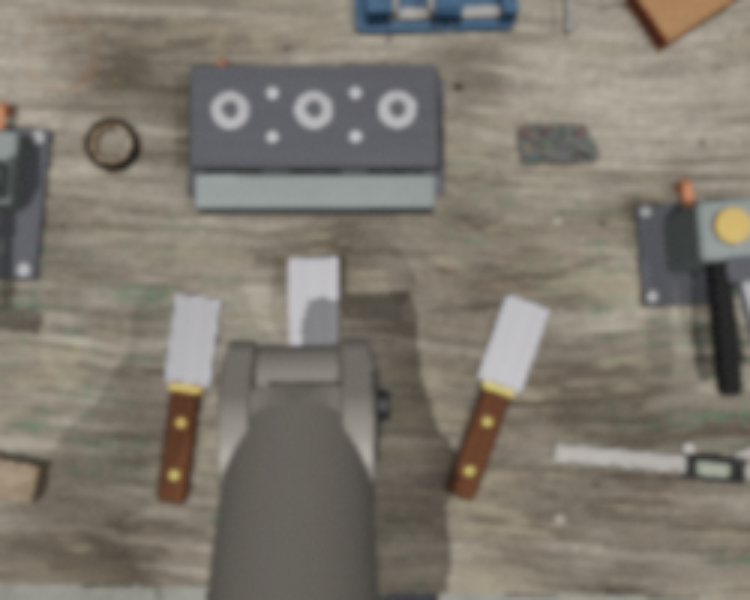

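The picture shows the scraper held straight (blade at (313,300)) in front of the middle slot. I compare the blade with the ledge in that same image.

```bash
python3 - <<'E'
from h import *
ex=np.array([np.cos(CY),np.sin(CY)]); ey=np.array([-ex[1],ex[0]])
for cam in ("held_top","held_scene"):
    c=dict(np.load(cam+".npz")); P=world(c); X=(P[:,:2]-C0)@ex; Y=(P[:,:2]-C0)@ey; print(cam)
    for n,x0,x1,z0,z1 in (("ledge",-.025,-.008,.045,.062),("blocktop",.01,.08,.088,.105)):
        k=(X>x0)&(X<x1)&(P[:,2]>z0)&(P[:,2]<z1)&(abs(Y)<.14)
        r=cv2.minAreaRect((np.c_[X,Y][k]*1000).astype(np.float32)); print(n,k.sum(),np.round(np.percentile(Y[k],[.5,2,98,99.5]),4),"mid",np.round(np.mean(np.percentile(Y[k],[1,99])),4),"z",np.median(P[k,2]),np.round(r[0],1),np.round(r[1],1),round(r[2],2))
        print("  front x",np.round(np.percentile(X[k],[.5,1]),4))
    k=(X>-.06)&(X<-.0)&(P[:,2]>.045)&(P[:,2]<.062)&(abs(Y)<.1); print("ledge front",np.percentile(X[k],[0.5,2]))
# RGB-based in top image
c=dict(np.load("held_top.npz")); im=c["pixels"]
for r in (150,155): print(im[r,200:312].mean(1).astype(int).tolist())
for r in (180,190): print(im[r,235:275].mean(1).astype(int).tolist())
for name,pt in (("slot1",[.6805,.0155,.055]),("clampL",[.6805-.1125*ex[1]-.015,.0155+.1125,.055]),("clampR",[.6805+.1125*ex[1]-.015,.0155-.1125,.055]),("TCPahead",[.58,.0134,.067])): print(name,proj(c,pt))
E
```

```text
held_top
ledge 479 [-0.1106 -0.1077  0.1078  0.1106] mid 0.0 z 0.05415440476601452 [-16.8   0.1] [ 16.9 221.5] 0.21
  front x [-0.0249 -0.0249]
blocktop 2079 [-0.1108 -0.1077  0.1083  0.1113] mid 0.0003 z 0.09491518583373804 [44.9  0.2] [ 69.9 223.2] 0.06
  front x [0.0102 0.0104]
ledge front [-0.0299727  -0.02977528]
held_scene
ledge 207 [-0.1175 -0.1166  0.0997  0.1045] mid -0.0071 z 0.05198636936888357 [-16.5  -4.5] [226.6  16.8] 89.97
  front x [-0.0249 -0.0248]
blocktop 773 [-0.1179 -0.116   0.101   0.1052] mid -0.0067 z 0.09292741666700766 [45.  -7.1] [228.5  70. ] 89.99
  front x [0.0101 0.0104]
ledge front [-0.03073919 -0.03002298]
[124, 125, 125, 124, 122, 124, 126, 126, 124, 125, 122, 118, 105, 94, 107, 136, 152, 157, 156, 155, 157, 157, 157, 156, 156, 157, 157, 157, 155, 153, 152, 153, 153, 152, 151, 152, 151, 152, 151, 152, 153, 152, 151, 152, 152, 152, 152, 151, 152, 151, 151, 152, 152, 152, 151, 150, 152, 152, 153, 152, 152, 153, 151, 152, 152, 153, 153, 152, 153, 152, 152, 152, 153, 153, 152, 152, 152, 153, 152, 154, 153, 151, 152, 152, 151, 151, 150, 151, 150, 150, 15
[... 505 characters left out ...]
54, 155, 153, 153, 153, 153, 152, 152, 151, 151, 151, 152, 152, 151, 147, 135, 119, 110, 110, 114, 116, 121, 122, 124, 123, 124, 124, 125, 126, 128, 127, 125, 127]
[138, 138, 138, 136, 133, 129, 122, 113, 111, 111, 136, 171, 189, 191, 191, 190, 189, 190, 192, 192, 191, 192, 190, 190, 190, 192, 186, 159, 108, 83, 95, 111, 115, 117, 122, 126, 124, 124, 125, 128]
[159, 159, 158, 158, 154, 146, 141, 143, 142, 138, 152, 177, 191, 193, 192, 191, 187, 172, 157, 149, 140, 133, 130, 133, 142, 150, 147, 126, 94, 78, 76, 76, 75, 76, 76, 74, 76, 76, 76, 75]
slot1 [[254.48709523 148.34298117]]
clampL [[214.15201374 153.85088376]]
clampR [[294.61122309 153.45440946]]
TCPahead [[254.36608229 183.73226474]]
```

In the top image the blade sits about 2 mm left of the slot axis, and its height is within 1 mm. I shift 1.5 mm right, raise 0.8 mm and enter the mouth slowly.

```bash
python3 -m jog '[{"gripper":0.85,"dx":0.02,"dy":-0.001,"dz":0.0008,"rx":0,"ry":0,"rz":0},{"gripper":0.85,"dx":0.04,"dy":-0.0005,"dz":0.0008,"rx":0,"ry":0,"rz":0},{"gripper":0.85,"dx":0.055,"dy":-0.0002,"dz":0.0008,"rx":0,"ry":0,"rz":0},{"gripper":0.85,"dx":0.065,"dy":0,"dz":0.0008,"rx":0,"ry":0,"rz":0},{"gripper":0.85,"dx":0.07,"dy":0.0002,"dz":0.0008,"rx":0,"ry":0,"rz":0},{"gripper":0.85,"dx":0.075,"dy":0.0003,"dz":0.0008,"rx":0,"ry":0,"rz":0},{"gripper":0.85,"dx":0.08,"dy":0.0005,"dz":0.0008,"rx":0,"ry":0,"rz":0},{"gripper":0.85,"dx":0.085,"dy":0.0006,"dz":0.0008,"rx":0,"ry":0,"rz":0},{"gripper":0.85,"dx":0.09,"dy":0.0007,"dz":0.0008,"rx":0,"ry":0,"rz":0},{"gripper":0.85,"dx":0.09,"dy":0.0007,"dz":0.0008,"rx":0,"ry":0,"rz":0}]'
python3 - <<'E'
from h import *
c=read_camera("top"); np.savez("x",**c); P=world(c)
ex=np.array([np.cos(CY),np.sin(CY)]); ey=np.array([-ex[1],ex[0]]); X=(P[:,:2]-C0)@ex; Y=(P[:,:2]-C0)@ey
for a in (-.06,-.05,-.04,-.02,-.01):
    k=(abs(X-a)<.005)&(abs(Y)<.04)&(P[:,2]>.059)&(P[:,2]<.075); print(a,k.sum(),np.round(np.percentile(Y[k],[3,97]),4) if k.sum()>4 else "", np.median(P[k,2]))
E
```

```text
t: 12.75
eef_pos: [0.562, 0.0115, 0.0791]
tool_rot: [0.707, -0.01, 0.707, 0.01]
contact_force: [0.6, -0.9, -0.6]
gripper_width: 0.328
-0.06 0  nan
-0.05 0  nan
-0.04 0  nan
-0.02 54 [-0.0182  0.0205] 0.06619201538241293
-0.01 49 [-0.0183  0.0205] 0.06607788800041936
  return _methods._mean(a, axis=axis, dtype=dtype,
  ret = ret.dtype.type(ret / rcount)
```

The blade is in the mouth with no contact force and Y mid +1 mm. I continue to near home and then creep.

```bash
python3 -m jog '[{"gripper":0.85,"dx":0.012,"dy":-0.0002,"dz":0,"rx":0,"ry":0,"rz":0},{"gripper":0.85,"dx":0.024,"dy":0,"dz":0,"rx":0,"ry":0,"rz":0},{"gripper":0.85,"dx":0.036,"dy":0.0003,"dz":0,"rx":0,"ry":0,"rz":0},{"gripper":0.85,"dx":0.046,"dy":0.0006,"dz":0,"rx":0,"ry":0,"rz":0},{"gripper":0.85,"dx":0.054,"dy":0.0008,"dz":0,"rx":0,"ry":0,"rz":0},{"gripper":0.85,"dx":0.058,"dy":0.0009,"dz":0,"rx":0,"ry":0,"rz":0},{"gripper":0.85,"dx":0.062,"dy":0.001,"dz":0,"rx":0,"ry":0,"rz":0},{"gripper":0.85,"dx":0.062,"dy":0.001,"dz":0,"rx":0,"ry":0,"rz":0},{"gripper":0.85,"dx":0.062,"dy":0.001,"dz":0,"rx":0,"ry":0,"rz":0}]'
python3 -m jog '[{"gripper":0.85,"dx":0.001,"dy":0,"dz":0,"rx":0,"ry":0,"rz":0},{"gripper":0.85,"dx":0.002,"dy":0,"dz":0,"rx":0,"ry":0,"rz":0},{"gripper":0.85,"dx":0.003,"dy":0,"dz":0,"rx":0,"ry":0,"rz":0},{"gripper":0.85,"dx":0.004,"dy":0,"dz":0,"rx":0,"ry":0,"rz":0},{"gripper":0.85,"dx":0.004,"dy":0,"dz":0,"rx":0,"ry":0,"rz":0}]'
```

```text
t: 13.7
eef_pos: [0.6229, 0.0124, 0.0789]
tool_rot: [0.707, -0.01, 0.707, 0.01]
contact_force: [0.1, 0.5, -1.8]
gripper_width: 0.331
t: 14.2
eef_pos: [0.6274, 0.0125, 0.079]
tool_rot: [0.707, -0.01, 0.707, 0.01]
contact_force: [-0.8, 0.3, -1.1]
gripper_width: 0.326
```

```bash
python3 -m jog '[{"gripper":0.85,"dx":0.001,"dy":0,"dz":0,"rx":0,"ry":0,"rz":0},{"gripper":0.85,"dx":0.002,"dy":0,"dz":0,"rx":0,"ry":0,"rz":0},{"gripper":0.85,"dx":0.003,"dy":0,"dz":0,"rx":0,"ry":0,"rz":0},{"gripper":0.85,"dx":0.003,"dy":0,"dz":0,"rx":0,"ry":0,"rz":0}]'
python3 - <<'E'
from h import *
for n in ("scene",):
    c=read_camera(n); cv2.imwrite("pics/s7.png",cv2.resize(c["pixels"][130:310,170:410],(800,600),interpolation=cv2.INTER_CUBIC))
E
```

```text
t: 14.6
eef_pos: [0.6304, 0.0125, 0.079]
tool_rot: [0.707, -0.01, 0.707, 0.01]
contact_force: [0.3, 1.1, -0.8]
gripper_width: 0.332
```

View pics/s7.png

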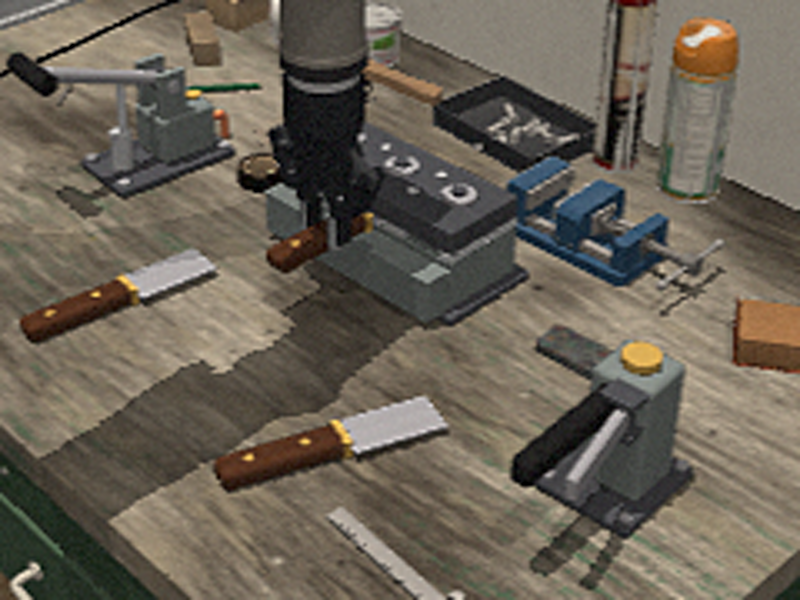

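The scraper is in the slot and its ferrule (365,222) is almost at the block. I creep on until contact.

```bash
python3 -m jog '[{"gripper":0.85,"dx":0.001,"dy":0,"dz":0,"rx":0,"ry":0,"rz":0},{"gripper":0.85,"dx":0.002,"dy":0,"dz":0,"rx":0,"ry":0,"rz":0},{"gripper":0.85,"dx":0.002,"dy":0,"dz":0,"rx":0,"ry":0,"rz":0}]'; python3 -m jog '[{"gripper":0.85,"dx":0.001,"dy":0,"dz":0,"rx":0,"ry":0,"rz":0},{"gripper":0.85,"dx":0.002,"dy":0,"dz":0,"rx":0,"ry":0,"rz":0},{"gripper":0.85,"dx":0.002,"dy":0,"dz":0,"rx":0,"ry":0,"rz":0}]'
```

```text
t: 14.95
eef_pos: [0.6324, 0.0125, 0.079]
tool_rot: [0.707, -0.01, 0.707, 0.01]
contact_force: [0.5, 1.2, -1.6]
gripper_width: 0.331
t: 15.25
eef_pos: [0.6341, 0.0125, 0.0788]
tool_rot: [0.707, -0.01, 0.707, 0.01]
contact_force: [-0.3, 0.1, -1.3]
gripper_width: 0.331
```

```bash
python3 -m jog '[{"gripper":0.85,"dx":0.001,"dy":0,"dz":0,"rx":0,"ry":0,"rz":0},{"gripper":0.85,"dx":0.002,"dy":0,"dz":0,"rx":0,"ry":0,"rz":0},{"gripper":0.85,"dx":0.002,"dy":0,"dz":0,"rx":0,"ry":0,"rz":0}]'; python3 -m jog '[{"gripper":0.85,"dx":0.001,"dy":0,"dz":0,"rx":0,"ry":0,"rz":0},{"gripper":0.85,"dx":0.002,"dy":0,"dz":0,"rx":0,"ry":0,"rz":0},{"gripper":0.85,"dx":0.002,"dy":0,"dz":0,"rx":0,"ry":0,"rz":0}]'; python3 - <<'E'
from h import *
c=read_camera("top"); P=world(c); np.savez("x",**c)
ex=np.array([np.cos(CY),np.sin(CY)]); ey=np.array([-ex[1],ex[0]]); X=(P[:,:2]-C0)@ex; Y=(P[:,:2]-C0)@ey
for a in np.arange(-.03,.02,.004):
    k=(abs(X-a)<.003)&(abs(Y)<.012)&(P[:,2]>.04); print(round(a,3),k.sum(),np.round(np.median(P[k,2]),4))
E
```

```text
t: 15.55
eef_pos: [0.6342, 0.0125, 0.0784]
tool_rot: [0.705, -0.01, 0.709, 0.01]
contact_force: [-6.2, -0.9, 1.0]
gripper_width: 0.329
t: 15.85
eef_pos: [0.6343, 0.0124, 0.0781]
tool_rot: [0.704, -0.01, 0.71, 0.01]
contact_force: [-13.2, 0.3, 6.5]
gripper_width: 0.338
-0.03 36 0.4249
-0.026 37 0.4229
-0.022 37 0.4206
-0.018 39 0.4181
-0.014 26 0.4143
-0.01 21 0.4094
-0.006 13 0.4016
-0.002 0 nan
0.002 0 nan
0.006 0 nan
0.01 0 nan
0.014 0 nan
0.018 0 nan
  return _methods._mean(a, axis=axis, dtype=dtype,
  ret = ret.dtype.type(ret / rcount)
```

Contact: 13 N at x = 0.634, so it is home. I relieve the preload, lower slightly, release and lift off.

```bash
python3 -m jog '[{"gripper":0.85,"dx":-0.0025,"dy":0,"dz":-0.0005,"rx":0,"ry":0,"rz":0},{"gripper":0.85,"dx":-0.0025,"dy":0,"dz":-0.0005,"rx":0,"ry":0,"rz":0},{"gripper":0.5,"dx":-0.0025,"dy":0,"dz":-0.0005,"rx":0,"ry":0,"rz":0},{"gripper":0.5,"dx":-0.0025,"dy":0,"dz":-0.0005,"rx":0,"ry":0,"rz":0},{"gripper":0.5,"dx":-0.0025,"dy":0,"dz":-0.0005,"rx":0,"ry":0,"rz":0},{"gripper":0.5,"dx":-0.0025,"dy":0,"dz":-0.0005,"rx":0,"ry":0,"rz":0}]'
python3 -m jog '[{"gripper":0.4,"dx":0,"dy":0,"dz":0.02,"rx":0,"ry":0,"rz":0},{"gripper":0.4,"dx":0,"dy":0,"dz":0.05,"rx":0,"ry":0,"rz":0},{"gripper":0.4,"dx":-0.03,"dy":0,"dz":0.1,"rx":0,"ry":0,"rz":0},{"gripper":0.3,"dx":-0.08,"dy":0.03,"dz":0.15,"rx":0,"ry":0,"rz":-2},{"gripper":0.3,"dx":-0.12,"dy":0.06,"dz":0.19,"rx":0,"ry":0,"rz":-4},{"gripper":0.3,"dx":-0.16,"dy":0.08,"dz":0.19,"rx":0,"ry":0,"rz":-6},{"gripper":0.3,"dx":-0.16,"dy":0.1,"dz":0.19,"rx":0,"ry":0,"rz":-7},{"gripper":0.3,"dx":-0.16,"dy":0.1,"dz":0.19,"rx":0,"ry":0,"rz":-7},{"gripper":0.3,"dx":-0.16,"dy":0.1,"dz":0.19,"rx":0,"ry":0,"rz":-7}]'
python3 - <<'E'
from h import *
pose(); c=read_camera("wrist"); np.savez("w8",**c); save(c,"w8"); scrapers(c,"wrist")
c=read_camera("top"); np.savez("t8",**c); print("top"); scrapers(c,"top")
E
```

```text
t: 16.5
eef_pos: [0.6364, 0.0125, 0.0787]
tool_rot: [0.707, -0.01, 0.707, 0.01]
contact_force: [0.1, 0.1, 0.7]
gripper_width: 0.495
t: 17.4
eef_pos: [0.4756, 0.1135, 0.2693]
tool_rot: [0.707, 0.033, 0.706, -0.032]
contact_force: [0.7, -1.1, -1.3]
gripper_width: 0.699
t 17.4 p [0.4756 0.1135 0.2693] x [ 0.002  0.001 -1.   ] y [0.092 0.996 0.001] F [ 0.7 -1.1 -1.3] w 0.699
conf 0.96 origin [0.4306 0.1408] yaw -6.0 len 0.197 zH 0.0171 zB 0.0104
conf 0.86 origin [0.6268 0.0174] yaw 2.4 len 0.071 zH 0.072 zB 0.0649
conf 0.64 origin [ 0.4366 -0.1502] yaw -16.3 len 0.199 zH 0.0171 zB 0.0103
top
conf 0.84 origin [ 0.4381 -0.1456] yaw -18.9 len 0.196 zH 0.0168 zB 0.0102
conf 0.75 origin [0.6231 0.0155] yaw 5.1 len 0.116 zH 0.0712 zB 0.0645h.py:24: RuntimeWarning: Mean of empty slice.
  H=P[hue]; e=e*np.sign((P[~hue][:,:2].mean(0)-H[:,:2].mean(0))@e)
  ret = um.true_divide(
Traceback (most recent call last):
  File "h.py", line 28, in scrapers
    y1=bc(a0+.02,a0+.05); y2=bc(a1-.06,a1-.02)
  File "h.py", line 27, in <lambda>
    bc=lambda lo,hi:np.mean(np.percentile(b[(a>lo)&(a<hi)],[2,98]))
                            ~~~~~~~~~~~~~^^^^^^^^^^^^^^^^^^^^^^^^^
IndexError: index -1 is out of bounds for axis 0 with size 0
```

View pics/w8.png

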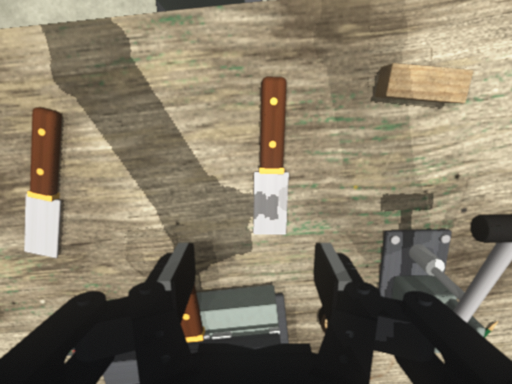

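The middle scraper is home: top camera origin (0.623, 0.0155), as expected. The left one, at (272,150) in the picture, is next.

```bash
python3 -m jog '[{"gripper":0.3,"dx":-0.03,"dy":0.02,"dz":-0.03,"rx":0,"ry":0,"rz":-0.7},{"gripper":0.3,"dx":-0.039,"dy":0.027,"dz":-0.07,"rx":0,"ry":0,"rz":-0.7},{"gripper":0.3,"dx":-0.039,"dy":0.027,"dz":-0.12,"rx":0,"ry":0,"rz":-0.7},{"gripper":0.3,"dx":-0.039,"dy":0.027,"dz":-0.17,"rx":0,"ry":0,"rz":-0.7},{"gripper":0.3,"dx":-0.039,"dy":0.027,"dz":-0.2,"rx":0,"ry":0,"rz":-0.7},{"gripper":0.3,"dx":-0.039,"dy":0.027,"dz":-0.2,"rx":0,"ry":0,"rz":-0.7},{"gripper":0.3,"dx":-0.039,"dy":0.027,"dz":-0.2,"rx":0,"ry":0,"rz":-0.7}]'
python3 - <<'E'
from h import *
c=read_camera("wrist")
try: scrapers(c,"wrist")
except Exception as e: print(e)
E
```

```text
t: 18.3
eef_pos: [0.4372, 0.1387, 0.0685]
tool_rot: [0.706, 0.038, 0.706, -0.039]
contact_force: [-1.0, 0.6, 0.5]
gripper_width: 0.701
conf 0.64 origin [0.43   0.1411] yaw -6.0 len 0.158 zH 0.0173 zB 0.0105
```

```bash
python3 -m jog '[{"gripper":0.3,"dx":0,"dy":0.002,"dz":-0.025,"rx":0,"ry":0,"rz":0},{"gripper":0.3,"dx":0,"dy":0.002,"dz":-0.042,"rx":0,"ry":0,"rz":0},{"gripper":0.3,"dx":0,"dy":0.002,"dz":-0.0465,"rx":0,"ry":0,"rz":0},{"gripper":0.3,"dx":0,"dy":0.002,"dz":-0.0465,"rx":0,"ry":0,"rz":0},{"gripper":0.85,"dx":0,"dy":0.002,"dz":-0.0465,"rx":0,"ry":0,"rz":0},{"gripper":0.85,"dx":0,"dy":0.002,"dz":-0.0465,"rx":0,"ry":0,"rz":0},{"gripper":0.85,"dx":0,"dy":0.002,"dz":-0.0465,"rx":0,"ry":0,"rz":0},{"gripper":0.85,"dx":0,"dy":0.002,"dz":-0.0465,"rx":0,"ry":0,"rz":0},{"gripper":0.85,"dx":0,"dy":0.002,"dz":-0.0465,"rx":0,"ry":0,"rz":0},{"gripper":0.85,"dx":0,"dy":0.002,"dz":-0.0465,"rx":0,"ry":0,"rz":0}]' 70
python3 -m jog '[{"gripper":0.85,"dx":0,"dy":0,"dz":0.01,"rx":0,"ry":0,"rz":0},{"gripper":0.85,"dx":0,"dy":0,"dz":0.02,"rx":0,"ry":0,"rz":0},{"gripper":0.85,"dx":0.005,"dy":-0.01,"dz":0.035,"rx":0,"ry":0,"rz":3},{"gripper":0.85,"dx":0.01,"dy":-0.02,"dz":0.05,"rx":0,"ry":0,"rz":6},{"gripper":0.85,"dx":0.02,"dy":-0.035,"dz":0.057,"rx":0,"ry":0,"rz":7.4},{"gripper":0.85,"dx":0.03,"dy":-0.048,"dz":0.057,"rx":0,"ry":0,"rz":7.4},{"gripper":0.85,"dx":0.034,"dy":-0.0555,"dz":0.057,"rx":0,"ry":0,"rz":7.4},{"gripper":0.85,"dx":0.034,"dy":-0.0555,"dz":0.057,"rx":0,"ry":0,"rz":7.4},{"gripper":0.85,"dx":0.034,"dy":-0.0555,"dz":0.057,"rx":0,"ry":0,"rz":7.4}]'
cat >> h.py <<'E'
def held2(ys,cam="top"):
    c=read_camera(cam); P=world(c); np.savez("x",**c)
    ex=np.array([np.cos(CY),np.sin(CY)]); ey=np.array([-ex[1],ex[0]]); X=(P[:,:2]-C0)@ex; Y=(P[:,:2]-C0)@ey
    for a in np.arange(-.18,0,.012):
        k=(abs(X-a)<.006)&(abs(Y-ys)<.034)&(P[:,2]>.0585)&(P[:,2]<.085)
        if k.sum()>8:
            p=np.percentile(Y[k],[3,97])-ys; print(round(a,3),k.sum(),np.round(p,4),"mid",round(p.mean(),4),"z",round(np.median(P[k,2]),4))
    return c
E
python3 -c "
from h import *
pose(); held2(.075)"
```

```text
t: 19.4
eef_pos: [0.4375, 0.1417, 0.0233]
tool_rot: [0.707, 0.038, 0.705, -0.038]
contact_force: [-1.4, -0.4, 10.1]
gripper_width: 0.333
t: 20.3
eef_pos: [0.4702, 0.0863, 0.079]
tool_rot: [0.707, -0.008, 0.707, 0.008]
contact_force: [-0.8, -0.1, -0.9]
gripper_width: 0.326
t 20.3 p [0.4702 0.0863 0.079 ] x [-0.001  0.    -1.   ] y [-0.022  1.     0.   ] F [-0.8 -0.1 -0.9] w 0.326
-0.156 20 [-0.0186 -0.0092] mid -0.0139 z 0.0663
-0.144 35 [-0.0185  0.0226] mid 0.002 z 0.066
-0.132 63 [-0.0184  0.0228] mid 0.0022 z 0.0653
-0.12 80 [-0.0186  0.0226] mid 0.002 z 0.0661
-0.108 64 [-0.0185  0.0228] mid 0.0021 z 0.0656
-0.096 67 [-0.0184  0.0227] mid 0.0021 z 0.0654
-0.084 77 [-0.0185  0.0227] mid 0.0021 z 0.0659
```

```bash
python3 -m jog '[{"gripper":0.85,"dx":0.02,"dy":-0.001,"dz":0.0004,"rx":0,"ry":0,"rz":0},{"gripper":0.85,"dx":0.04,"dy":-0.0005,"dz":0.0004,"rx":0,"ry":0,"rz":0},{"gripper":0.85,"dx":0.055,"dy":-0.0003,"dz":0.0004,"rx":0,"ry":0,"rz":0},{"gripper":0.85,"dx":0.065,"dy":0,"dz":0.0004,"rx":0,"ry":0,"rz":0},{"gripper":0.85,"dx":0.07,"dy":0.0001,"dz":0.0004,"rx":0,"ry":0,"rz":0},{"gripper":0.85,"dx":0.075,"dy":0.0002,"dz":0.0004,"rx":0,"ry":0,"rz":0},{"gripper":0.85,"dx":0.08,"dy":0.0004,"dz":0.0004,"rx":0,"ry":0,"rz":0},{"gripper":0.85,"dx":0.085,"dy":0.0005,"dz":0.0004,"rx":0,"ry":0,"rz":0},{"gripper":0.85,"dx":0.09,"dy":0.0006,"dz":0.0004,"rx":0,"ry":0,"rz":0},{"gripper":0.85,"dx":0.09,"dy":0.0006,"dz":0.0004,"rx":0,"ry":0,"rz":0}]'
python3 -c "
from h import *
held2(.075)"
```

```text
t: 21.35
eef_pos: [0.5615, 0.0866, 0.0795]
tool_rot: [0.707, -0.008, 0.707, 0.008]
contact_force: [-0.1, -0.0, -0.2]
gripper_width: 0.33
-0.036 9 [-0.0216 -0.0165] mid -0.019 z 0.0662
-0.024 15 [-0.0214 -0.0128] mid -0.0171 z 0.0659
-0.012 41 [-0.0213  0.0196] mid -0.0009 z 0.0664
```

```bash
python3 -m jog '[{"gripper":0.85,"dx":0.012,"dy":0.0005,"dz":0,"rx":0,"ry":0,"rz":0},{"gripper":0.85,"dx":0.024,"dy":0.0009,"dz":0,"rx":0,"ry":0,"rz":0},{"gripper":0.85,"dx":0.036,"dy":0.0012,"dz":0,"rx":0,"ry":0,"rz":0},{"gripper":0.85,"dx":0.048,"dy":0.0015,"dz":0,"rx":0,"ry":0,"rz":0},{"gripper":0.85,"dx":0.058,"dy":0.0018,"dz":0,"rx":0,"ry":0,"rz":0},{"gripper":0.85,"dx":0.064,"dy":0.002,"dz":0,"rx":0,"ry":0,"rz":0},{"gripper":0.85,"dx":0.067,"dy":0.002,"dz":0,"rx":0,"ry":0,"rz":0},{"gripper":0.85,"dx":0.067,"dy":0.002,"dz":0,"rx":0,"ry":0,"rz":0}]'
python3 -m jog '[{"gripper":0.85,"dx":0.001,"dy":0,"dz":0,"rx":0,"ry":0,"rz":0},{"gripper":0.85,"dx":0.002,"dy":0,"dz":0,"rx":0,"ry":0,"rz":0},{"gripper":0.85,"dx":0.003,"dy":0,"dz":0,"rx":0,"ry":0,"rz":0},{"gripper":0.85,"dx":0.003,"dy":0,"dz":0,"rx":0,"ry":0,"rz":0}]'
```

```text
t: 22.2
eef_pos: [0.6279, 0.0885, 0.0792]
tool_rot: [0.707, -0.008, 0.707, 0.008]
contact_force: [-0.5, -0.2, -1.4]
gripper_width: 0.328
t: 22.6
eef_pos: [0.6308, 0.0886, 0.0795]
tool_rot: [0.707, -0.008, 0.707, 0.008]
contact_force: [0.5, -0.8, -0.8]
gripper_width: 0.333
```

```bash
python3 -m jog '[{"gripper":0.85,"dx":0.001,"dy":0,"dz":0,"rx":0,"ry":0,"rz":0},{"gripper":0.85,"dx":0.002,"dy":0,"dz":0,"rx":0,"ry":0,"rz":0},{"gripper":0.85,"dx":0.002,"dy":0,"dz":0,"rx":0,"ry":0,"rz":0}]'
```

```text
t: 22.9
eef_pos: [0.6317, 0.0885, 0.079]
tool_rot: [0.706, -0.008, 0.708, 0.008]
contact_force: [-4.4, 0.2, 0.2]
gripper_width: 0.33
```

Contact has started; I push 2 mm more to confirm.

```bash
python3 -m jog '[{"gripper":0.85,"dx":0.001,"dy":0,"dz":0,"rx":0,"ry":0,"rz":0},{"gripper":0.85,"dx":0.002,"dy":0,"dz":0,"rx":0,"ry":0,"rz":0},{"gripper":0.85,"dx":0.002,"dy":0,"dz":0,"rx":0,"ry":0,"rz":0}]'
python3 -m jog '[{"gripper":0.85,"dx":-0.002,"dy":0,"dz":-0.0005,"rx":0,"ry":0,"rz":0},{"gripper":0.85,"dx":-0.002,"dy":0,"dz":-0.0005,"rx":0,"ry":0,"rz":0},{"gripper":0.5,"dx":-0.002,"dy":0,"dz":-0.0005,"rx":0,"ry":0,"rz":0},{"gripper":0.5,"dx":-0.002,"dy":0,"dz":-0.0005,"rx":0,"ry":0,"rz":0},{"gripper":0.5,"dx":-0.002,"dy":0,"dz":-0.0005,"rx":0,"ry":0,"rz":0},{"gripper":0.5,"dx":-0.002,"dy":0,"dz":-0.0005,"rx":0,"ry":0,"rz":0}]'
python3 -m jog '[{"gripper":0.4,"dx":0,"dy":0,"dz":0.02,"rx":0,"ry":0,"rz":0},{"gripper":0.4,"dx":0,"dy":0,"dz":0.05,"rx":0,"ry":0,"rz":0},{"gripper":0.4,"dx":-0.03,"dy":-0.01,"dz":0.1,"rx":0,"ry":0,"rz":0},{"gripper":0.3,"dx":-0.07,"dy":-0.05,"dz":0.14,"rx":0,"ry":0,"rz":-5},{"gripper":0.3,"dx":-0.11,"dy":-0.1,"dz":0.17,"rx":0,"ry":0,"rz":-10},{"gripper":0.3,"dx":-0.15,"dy":-0.15,"dz":0.19,"rx":0,"ry":0,"rz":-15},{"gripper":0.3,"dx":-0.16,"dy":-0.2,"dz":0.19,"rx":0,"ry":0,"rz":-20},{"gripper":0.3,"dx":-0.16,"dy":-0.23,"dz":0.19,"rx":0,"ry":0,"rz":-20},{"gripper":0.3,"dx":-0.16,"dy":-0.23,"dz":0.19,"rx":0,"ry":0,"rz":-20},{"gripper":0.3,"dx":-0.16,"dy":-0.23,"dz":0.19,"rx":0,"ry":0,"rz":-20}]'
sed -i 's/^        y1=bc/        if a1-a0<.15 or hue.all(): print("part",np.round(P.mean(0),3),len(P)); continue\n        y1=bc/' h.py
python3 - <<'E' 2>/dev/null
from h import *
pose(); c=read_camera("wrist"); np.savez("w9",**c); save(c,"w9"); scrapers(c,"wrist")
c=read_camera("top"); np.savez("t9",**c); print("top"); scrapers(c,"top")
E
```

```text
t: 23.2
eef_pos: [0.6318, 0.0885, 0.0785]
tool_rot: [0.705, -0.008, 0.709, 0.008]
contact_force: [-9.5, -0.5, 2.7]
gripper_width: 0.329
t: 23.8
eef_pos: [0.6335, 0.0886, 0.0792]
tool_rot: [0.708, -0.008, 0.707, 0.008]
contact_force: [-1.0, -0.3, -0.2]
gripper_width: 0.5
t: 24.8
eef_pos: [0.4712, -0.1473, 0.2704]
tool_rot: [0.698, 0.118, 0.696, -0.119]
contact_force: [0.5, -0.4, -0.1]
gripper_width: 0.698
t 24.8 p [ 0.4712 -0.1473  0.2704] x [ 0.003 -0.002 -1.   ] y [ 0.33   0.944 -0.001] F [ 0.5 -0.4 -0.1] w 0.698
part [0.621 0.011 0.07 ] 2553
conf 0.63 origin [ 0.4388 -0.1469] yaw -18.8 len 0.198 zH 0.0171 zB 0.0104
part [0.62  0.085 0.07 ] 2936
top
part [0.621 0.089 0.071] 452
part [0.623 0.015 0.07 ] 444
conf 0.6 origin [ 0.4383 -0.1444] yaw -15.6 len 0.196 zH 0.0171 zB 0.0106
conf 0.6 origin [0.7102 0.0837] yaw -89.0 len 0.248 zH 0.0725 zB 0.0938
```

View pics/w9.png

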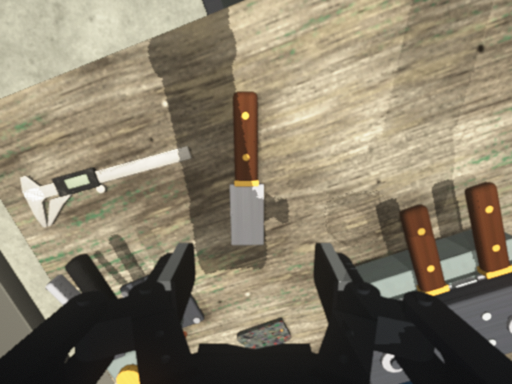

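The two seated scrapers show at (425,250) and (490,230), handles against the block. The last one is aligned with the jaws at (247,165).

```bash
python3 -m jog '[{"gripper":0.3,"dx":-0.026,"dy":-0.001,"dz":-0.03,"rx":0,"ry":0,"rz":0.5},{"gripper":0.3,"dx":-0.026,"dy":-0.001,"dz":-0.07,"rx":0,"ry":0,"rz":0.5},{"gripper":0.3,"dx":-0.026,"dy":-0.001,"dz":-0.12,"rx":0,"ry":0,"rz":0.5},{"gripper":0.3,"dx":-0.026,"dy":-0.001,"dz":-0.17,"rx":0,"ry":0,"rz":0.5},{"gripper":0.3,"dx":-0.026,"dy":-0.001,"dz":-0.2,"rx":0,"ry":0,"rz":0.5},{"gripper":0.3,"dx":-0.026,"dy":-0.001,"dz":-0.2,"rx":0,"ry":0,"rz":0.5},{"gripper":0.3,"dx":-0.026,"dy":-0.001,"dz":-0.2,"rx":0,"ry":0,"rz":0.5}]'
python3 - <<'E'
from h import *
pose(); c=read_camera("wrist"); scrapers(c,"wrist")
E
```

```text
t: 25.7
eef_pos: [0.4472, -0.1416, 0.069]
tool_rot: [0.698, 0.112, 0.699, -0.111]
contact_force: [-0.1, -0.1, 0.1]
gripper_width: 0.699
t 25.7 p [ 0.4472 -0.1416  0.069 ] x [-0.001  0.    -1.   ] y [0.311 0.95  0.   ] F [-0.1 -0.1  0.1] w 0.699
conf 0.85 origin [ 0.4383 -0.1467] yaw -18.9 len 0.157 zH 0.0173 zB 0.0106
```

```bash
python3 -m jog '[{"gripper":0.3,"dx":-0.0025,"dy":-0.0065,"dz":-0.01,"rx":0,"ry":0,"rz":-0.7},{"gripper":0.3,"dx":-0.0025,"dy":-0.0065,"dz":-0.03,"rx":0,"ry":0,"rz":-0.7},{"gripper":0.3,"dx":-0.0025,"dy":-0.0065,"dz":-0.0465,"rx":0,"ry":0,"rz":-0.7},{"gripper":0.3,"dx":-0.0025,"dy":-0.0065,"dz":-0.0465,"rx":0,"ry":0,"rz":-0.7},{"gripper":0.85,"dx":-0.0025,"dy":-0.0065,"dz":-0.0465,"rx":0,"ry":0,"rz":-0.7},{"gripper":0.85,"dx":-0.0025,"dy":-0.0065,"dz":-0.0465,"rx":0,"ry":0,"rz":-0.7},{"gripper":0.85,"dx":-0.0025,"dy":-0.0065,"dz":-0.0465,"rx":0,"ry":0,"rz":-0.7},{"gripper":0.85,"dx":-0.0025,"dy":-0.0065,"dz":-0.0465,"rx":0,"ry":0,"rz":-0.7},{"gripper":0.85,"dx":-0.0025,"dy":-0.0065,"dz":-0.0465,"rx":0,"ry":0,"rz":-0.7},{"gripper":0.85,"dx":-0.0025,"dy":-0.0065,"dz":-0.0465,"rx":0,"ry":0,"rz":-0.7}]' 70
python3 -m jog '[{"gripper":0.85,"dx":0,"dy":0,"dz":0.01,"rx":0,"ry":0,"rz":0},{"gripper":0.85,"dx":0,"dy":0,"dz":0.02,"rx":0,"ry":0,"rz":0},{"gripper":0.85,"dx":0,"dy":0.015,"dz":0.035,"rx":0,"ry":0,"rz":5},{"gripper":0.85,"dx":0.005,"dy":0.03,"dz":0.05,"rx":0,"ry":0,"rz":10},{"gripper":0.85,"dx":0.01,"dy":0.05,"dz":0.057,"rx":0,"ry":0,"rz":15},{"gripper":0.85,"dx":0.02,"dy":0.07,"dz":0.057,"rx":0,"ry":0,"rz":19},{"gripper":0.85,"dx":0.025,"dy":0.083,"dz":0.057,"rx":0,"ry":0,"rz":20.2},{"gripper":0.85,"dx":0.025,"dy":0.083,"dz":0.057,"rx":0,"ry":0,"rz":20.2},{"gripper":0.85,"dx":0.025,"dy":0.083,"dz":0.057,"rx":0,"ry":0,"rz":20.2},{"gripper":0.85,"dx":0.025,"dy":0.083,"dz":0.057,"rx":0,"ry":0,"rz":20.2}]'
python3 -c "
from h import *
pose(); held2(-.075)"
```

```text
t: 26.8
eef_pos: [0.445, -0.1493, 0.0237]
tool_rot: [0.698, 0.116, 0.697, -0.116]
contact_force: [-0.9, 0.3, 6.3]
gripper_width: 0.328
t: 27.8
eef_pos: [0.4685, -0.0668, 0.0788]
tool_rot: [0.707, -0.007, 0.708, 0.007]
contact_force: [-0.7, -0.2, -2.5]
gripper_width: 0.327
t 27.8 p [ 0.4685 -0.0668  0.0788] x [-0.002 -0.001 -1.   ] y [-0.02   1.    -0.001] F [-0.7 -0.2 -2.5] w 0.327
-0.156 47 [-0.0197  0.0178] mid -0.001 z 0.0651
-0.144 64 [-0.0195  0.0215] mid 0.001 z 0.0654
-0.132 79 [-0.0196  0.0215] mid 0.0009 z 0.065
-0.12 64 [-0.0198  0.0214] mid 0.0008 z 0.0649
-0.108 63 [-0.0198  0.0213] mid 0.0007 z 0.0647
-0.096 79 [-0.0199  0.0213] mid 0.0007 z 0.0648
-0.084 49 [-0.02    0.0212] mid 0.0006 z 0.065
```

```bash
python3 -m jog '[{"gripper":0.85,"dx":0.02,"dy":0,"dz":0.001,"rx":0,"ry":0,"rz":0.2},{"gripper":0.85,"dx":0.04,"dy":0.0005,"dz":0.001,"rx":0,"ry":0,"rz":0.2},{"gripper":0.85,"dx":0.058,"dy":0.0009,"dz":0.001,"rx":0,"ry":0,"rz":0.2},{"gripper":0.85,"dx":0.068,"dy":0.0012,"dz":0.001,"rx":0,"ry":0,"rz":0.2},{"gripper":0.85,"dx":0.074,"dy":0.0013,"dz":0.001,"rx":0,"ry":0,"rz":0.2},{"gripper":0.85,"dx":0.08,"dy":0.0014,"dz":0.001,"rx":0,"ry":0,"rz":0.2},{"gripper":0.85,"dx":0.085,"dy":0.0015,"dz":0.001,"rx":0,"ry":0,"rz":0.2},{"gripper":0.85,"dx":0.09,"dy":0.0016,"dz":0.001,"rx":0,"ry":0,"rz":0.2},{"gripper":0.85,"dx":0.094,"dy":0.0017,"dz":0.001,"rx":0,"ry":0,"rz":0.2},{"gripper":0.85,"dx":0.094,"dy":0.0017,"dz":0.001,"rx":0,"ry":0,"rz":0.2}]'
python3 -c "
from h import *
held2(-.075)"
```

```text
t: 28.85
eef_pos: [0.5637, -0.0641, 0.0805]
tool_rot: [0.707, -0.009, 0.707, 0.009]
contact_force: [0.0, 0.6, -1.5]
gripper_width: 0.329
-0.024 22 [-0.0207  0.0069] mid -0.0069 z 0.0662
-0.012 61 [-0.0206  0.0207] mid 0.0 z 0.0669
```

```bash
python3 -m jog '[{"gripper":0.85,"dx":0.012,"dy":0.0002,"dz":-0.0006,"rx":0,"ry":0,"rz":0},{"gripper":0.85,"dx":0.024,"dy":0.0005,"dz":-0.0006,"rx":0,"ry":0,"rz":0},{"gripper":0.85,"dx":0.036,"dy":0.0008,"dz":-0.0006,"rx":0,"ry":0,"rz":0},{"gripper":0.85,"dx":0.048,"dy":0.001,"dz":-0.0006,"rx":0,"ry":0,"rz":0},{"gripper":0.85,"dx":0.058,"dy":0.0013,"dz":-0.0006,"rx":0,"ry":0,"rz":0},{"gripper":0.85,"dx":0.064,"dy":0.0015,"dz":-0.0006,"rx":0,"ry":0,"rz":0},{"gripper":0.85,"dx":0.067,"dy":0.0015,"dz":-0.0006,"rx":0,"ry":0,"rz":0},{"gripper":0.85,"dx":0.067,"dy":0.0015,"dz":-0.0006,"rx":0,"ry":0,"rz":0}]'
python3 -m jog '[{"gripper":0.85,"dx":0.001,"dy":0,"dz":0,"rx":0,"ry":0,"rz":0},{"gripper":0.85,"dx":0.002,"dy":0,"dz":0,"rx":0,"ry":0,"rz":0},{"gripper":0.85,"dx":0.003,"dy":0,"dz":0,"rx":0,"ry":0,"rz":0},{"gripper":0.85,"dx":0.003,"dy":0,"dz":0,"rx":0,"ry":0,"rz":0}]'
```

```text
t: 29.7
eef_pos: [0.6304, -0.0627, 0.0796]
tool_rot: [0.707, -0.009, 0.707, 0.009]
contact_force: [0.3, 0.5, -1.5]
gripper_width: 0.33
t: 30.1
eef_pos: [0.6333, -0.0628, 0.0799]
tool_rot: [0.707, -0.009, 0.707, 0.009]
contact_force: [-0.5, 0.4, -1.7]
gripper_width: 0.327
```

```bash
python3 -m jog '[{"gripper":0.85,"dx":0.001,"dy":0,"dz":0,"rx":0,"ry":0,"rz":0},{"gripper":0.85,"dx":0.003,"dy":0,"dz":0,"rx":0,"ry":0,"rz":0},{"gripper":0.85,"dx":0.003,"dy":0,"dz":0,"rx":0,"ry":0,"rz":0}]'
```

```text
t: 30.4
eef_pos: [0.6351, -0.0627, 0.0793]
tool_rot: [0.706, -0.009, 0.708, 0.009]
contact_force: [-4.4, -0.1, 0.1]
gripper_width: 0.331
```

```bash
python3 -m jog '[{"gripper":0.85,"dx":0.001,"dy":0,"dz":0,"rx":0,"ry":0,"rz":0},{"gripper":0.85,"dx":0.002,"dy":0,"dz":0,"rx":0,"ry":0,"rz":0},{"gripper":0.85,"dx":0.002,"dy":0,"dz":0,"rx":0,"ry":0,"rz":0}]'
python3 -m jog '[{"gripper":0.85,"dx":-0.0025,"dy":0,"dz":-0.0008,"rx":0,"ry":0,"rz":0},{"gripper":0.85,"dx":-0.0025,"dy":0,"dz":-0.0008,"rx":0,"ry":0,"rz":0},{"gripper":0.5,"dx":-0.0025,"dy":0,"dz":-0.0008,"rx":0,"ry":0,"rz":0},{"gripper":0.5,"dx":-0.0025,"dy":0,"dz":-0.0008,"rx":0,"ry":0,"rz":0},{"gripper":0.5,"dx":-0.0025,"dy":0,"dz":-0.0008,"rx":0,"ry":0,"rz":0},{"gripper":0.5,"dx":-0.0025,"dy":0,"dz":-0.0008,"rx":0,"ry":0,"rz":0}]'
python3 -m jog '[{"gripper":0.4,"dx":0,"dy":0,"dz":0.02,"rx":0,"ry":0,"rz":0},{"gripper":0.4,"dx":0,"dy":0,"dz":0.05,"rx":0,"ry":0,"rz":0},{"gripper":0.4,"dx":-0.03,"dy":0.01,"dz":0.1,"rx":0,"ry":0,"rz":0},{"gripper":0.8,"dx":-0.07,"dy":0.05,"dz":0.14,"rx":0,"ry":0,"rz":0},{"gripper":1,"dx":-0.11,"dy":0.1,"dz":0.18,"rx":0,"ry":0,"rz":0},{"gripper":1,"dx":-0.15,"dy":0.15,"dz":0.22,"rx":0,"ry":0,"rz":0},{"gripper":1,"dx":-0.18,"dy":0.18,"dz":0.22,"rx":0,"ry":0,"rz":0},{"gripper":1,"dx":-0.18,"dy":0.18,"dz":0.22,"rx":0,"ry":0,"rz":0},{"gripper":1,"dx":-0.18,"dy":0.18,"dz":0.22,"rx":0,"ry":0,"rz":0},{"gripper":1,"dx":-0.18,"dy":0.18,"dz":0.22,"rx":0,"ry":0,"rz":0}]'
cat >> h.py <<'E'
def homes(c):
    P=world(c); ex=np.array([np.cos(CY),np.sin(CY)]); ey=np.array([-ex[1],ex[0]]); X=(P[:,:2]-C0)@ex; Y=(P[:,:2]-C0)@ey
    for i,ys in enumerate((-.075,0,.075)):
        k=(abs(Y-ys)<.03)&(X>-.2)&(X<.0)&(P[:,2]>.06)&(P[:,2]<.085)
        if k.sum()<20: print(i,"few",k.sum()); continue
        k2=k&(X<-.03); xs=[np.mean(np.percentile(Y[k2&(X>a)&(X<a+.02)],[3,97]))-ys for a in (-.11,-.055)]
        zs=[np.median(P[k2&(X>a)&(X<a+.02),2]) for a in (-.11,-.055)]
        print("slot",i,"tail X",np.round(np.percentile(X[k],[0.5,1]),4),"Y tail/front",np.round(xs,4),"z tail/front",np.round(zs,4))
E
python3 - <<'E' 
from h import *
pose(); c=read_camera("wrist"); np.savez("w10",**c); save(c,"w10"); homes(c)
P=world(c); k=(P[:,2]>.13)&(P[:,2]<.185)&(P[:,1]>.25)&(P[:,0]<.6)
L=P[k]; print(len(L)); r=cv2.minAreaRect((L[:,:2]*1000).astype(np.float32)); print(r, L.max(0),L.min(0))
c=read_camera("top"); np.savez("t10",**c); print("top"); homes(c)
P=world(c); k=(P[:,2]>.13)&(P[:,2]<.185)&(P[:,1]>.25)&(P[:,0]<.53)
L=P[k]; r=cv2.minAreaRect((L[:,:2]*1000).astype(np.float32)); print(r, L.max(0),L.min(0))
E
```

```text
t: 30.7
eef_pos: [0.6352, -0.0628, 0.079]
tool_rot: [0.705, -0.009, 0.709, 0.009]
contact_force: [-10.2, -0.1, 3.4]
gripper_width: 0.333
t: 31.3
eef_pos: [0.6364, -0.0627, 0.0793]
tool_rot: [0.707, -0.009, 0.707, 0.009]
contact_force: [0.6, 0.0, -0.1]
gripper_width: 0.504
t: 32.3
eef_pos: [0.455, 0.1198, 0.3006]
tool_rot: [0.708, -0.01, 0.706, 0.011]
contact_force: [1.2, -0.0, 1.0]
gripper_width: -0.003
t 32.3 p [0.455  0.1198 0.3006] x [ 0.003  0.002 -1.   ] y [-0.031  1.     0.002] F [ 1.2 -0.   1. ] w -0.003
slot 0 tail X [-0.1134 -0.1133] Y tail/front [0.0002 0.0004] z tail/front [0.0698 0.0713]Traceback (most recent call last):
  File "<stdin>", line 2, in <module>
  File "h.py", line 56, in homes
    k2=k&(X<-.03); xs=[np.mean(np.percentile(Y[k2&(X>a)&(X<a+.02)],[3,97]))-ys for a in (-.11,-.055)]
                               ~~~~~~~~~~~~~^^^^^^^^^^^^^^^^^^^^^^^^^^^^^^
    return _quantile_unchecked(
        a, q, axis, out, overwrite_input, method, keepdims, weights)
    return _ureduce(a,
                    func=_quantile_ureduce_func,
    ...<5 lines>...
                    overwrite_input=overwrite_input,
                    method=method)
    r = func(a, **kwargs)
    result = _quantile(arr,
                       quantiles=q,
    ...<2 lines>...
                       out=out,
                       weights=wgt)
    slices_having_nans = np.isnan(arr[-1, ...])
                                  ~~~^^^^^^^^^
IndexError: index -1 is out of bounds for axis 0 with size 0
```

View pics/w10.png

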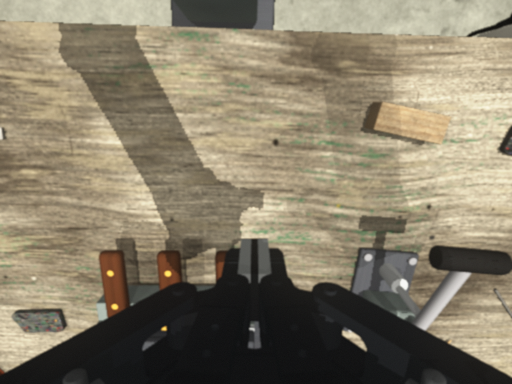

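All three handles stand in the block (tails at rows 250-252, columns 113, 168 and 225), and the crossbar is at (470,260). Now I measure the crossbar.

```bash
python3 - <<'E' 2>/dev/null
from h import *
c=dict(np.load("w10.npz"))
def bar(c,x1):
    P=world(c); L=P[(P[:,2]>.125)&(P[:,2]<.185)&(P[:,1]>.25)&(P[:,0]<x1)&(P[:,1]<.42)&(P[:,0]>.45)]
    r=cv2.minAreaRect((L[:,:2]*1000).astype(np.float32)); print(len(L),np.round(r[0],1),np.round(r[1],1),round(r[2],1),"zmax",np.percentile(L[:,2],98),"x",np.percentile(L[:,0],[1,99]),"y",np.percentile(L[:,1],[1,99]))
    for a,b in ((.30,.315),(.315,.335),(.335,.36)):
        k=(L[:,1]>a)&(L[:,1]<b)
        if k.sum(): print("  y",a,"x range",np.round(np.percentile(L[k,0],[1,99]),4))
bar(c,.535)
c=read_camera("top"); np.savez("t10",**c); homes(c); bar(c,.535)
# lever rod direction from top
P=world(c); 
for x in np.arange(.54,.64,.02):
    k=(abs(P[:,0]-x)<.005)&(P[:,1]>.28)&(P[:,1]<.38)&(P[:,2]>.105)&(P[:,2]<.17); print(round(x,2),k.sum(),np.round(np.median(P[k],0),4))
E
```

```text
1976 [521.5 333.5] [70.5 26.8] 86.2 zmax 0.1668606991298366 x [0.50713205 0.53292213] y [0.29888352 0.36699921]
  y 0.3 x range [0.5066 0.529 ]
  y 0.315 x range [0.5076 0.5344]
  y 0.335 x range [0.5091 0.5318]
slot 0 tail X [-0.115  -0.1149] Y tail/front [-0.0007 -0.0011] z tail/front [0.0699 0.0713]
slot 1 tail X [-0.1149 -0.1148] Y tail/front [-0.0001  0.0012] z tail/front [0.0707 0.0711]
slot 2 tail X [-0.1145 -0.1144] Y tail/front [0.0006 0.0005] z tail/front [0.07   0.0718]
292 [521.2 334.9] [70.4 28.4] 86.0 zmax 0.1684073868196717 x [0.50696827 0.53477701] y [0.30022528 0.3694511 ]
  y 0.3 x range [0.5052 0.5278]
  y 0.315 x range [0.5072 0.5348]
  y 0.335 x range [0.5091 0.5346]
0.54 21 [0.54   0.3307 0.1534]
0.56 27 [0.5606 0.3297 0.1465]
0.58 25 [0.58   0.3296 0.1378]
0.6 25 [0.5987 0.3281 0.132 ]
0.62 23 [0.6203 0.3248 0.1236]
```

All three tails are 0.1145-0.115 m before the face, so they are home. I move above the crossbar with the gripper shut and yaw -4°.

```bash
python3 -m jog '[{"gripper":1,"dx":0.015,"dy":0.048,"dz":0,"rx":0,"ry":0,"rz":-5.8},{"gripper":1,"dx":0.03,"dy":0.095,"dz":0,"rx":0,"ry":0,"rz":-5.8},{"gripper":1,"dx":0.045,"dy":0.14,"dz":0,"rx":0,"ry":0,"rz":-5.8},{"gripper":1,"dx":0.06,"dy":0.185,"dz":-0.02,"rx":0,"ry":0,"rz":-5.8},{"gripper":1,"dx":0.064,"dy":0.215,"dz":-0.05,"rx":0,"ry":0,"rz":-5.8},{"gripper":1,"dx":0.064,"dy":0.215,"dz":-0.09,"rx":0,"ry":0,"rz":-5.8},{"gripper":1,"dx":0.064,"dy":0.215,"dz":-0.1,"rx":0,"ry":0,"rz":-5.8},{"gripper":1,"dx":0.064,"dy":0.215,"dz":-0.1,"rx":0,"ry":0,"rz":-5.8},{"gripper":1,"dx":0.064,"dy":0.215,"dz":-0.1,"rx":0,"ry":0,"rz":-5.8}]'
python3 - <<'E' 
from h import *
pose(); c=read_camera("wrist"); save(c,"w11"); np.savez("w11",**c)
E
```

```text
t: 33.3
eef_pos: [0.5213, 0.331, 0.2003]
tool_rot: [0.707, 0.028, 0.706, -0.028]
contact_force: [0.5, 0.2, 0.5]
gripper_width: -0.001
t 33.3 p [0.5213 0.331  0.2003] x [ 0.002  0.    -1.   ] y [0.078 0.997 0.   ] F [0.5 0.2 0.5] w -0.001
```

View pics/w11.png

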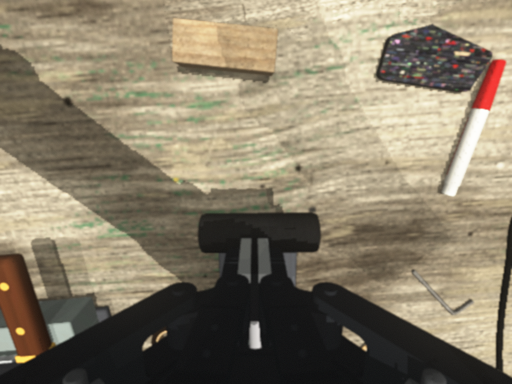

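The crossbar (200-320, row 232) is centred under the shut fingertips (column 255). First stroke down.

```bash
python3 -m jog '[{"gripper":1,"dx":-0.003,"dy":0.002,"dz":-0.015,"rx":0,"ry":0,"rz":0},{"gripper":1,"dx":-0.005,"dy":0.002,"dz":-0.03,"rx":0,"ry":0,"rz":0},{"gripper":1,"dx":-0.008,"dy":0.002,"dz":-0.045,"rx":0,"ry":0,"rz":0},{"gripper":1,"dx":-0.01,"dy":0.002,"dz":-0.06,"rx":0,"ry":0,"rz":0},{"gripper":1,"dx":-0.01,"dy":0.002,"dz":-0.075,"rx":0,"ry":0,"rz":0},{"gripper":1,"dx":-0.009,"dy":0.002,"dz":-0.09,"rx":0,"ry":0,"rz":0},{"gripper":1,"dx":-0.008,"dy":0.002,"dz":-0.1,"rx":0,"ry":0,"rz":0},{"gripper":1,"dx":-0.007,"dy":0.002,"dz":-0.107,"rx":0,"ry":0,"rz":0},{"gripper":1,"dx":-0.007,"dy":0.002,"dz":-0.107,"rx":0,"ry":0,"rz":0},{"gripper":1,"dx":-0.007,"dy":0.002,"dz":-0.107,"rx":0,"ry":0,"rz":0}]'
```

```text
t: 34.35
eef_pos: [0.5132, 0.335, 0.0933]
tool_rot: [0.707, 0.027, 0.706, -0.026]
contact_force: [-3.6, 1.7, 5.8]
gripper_width: -0.002
```

```bash
python3 -m jog '[{"gripper":1,"dx":0,"dy":0,"dz":-0.002,"rx":0,"ry":0,"rz":0},{"gripper":1,"dx":0,"dy":0,"dz":-0.002,"rx":0,"ry":0,"rz":0}]';python3 -m jog '[{"gripper":1,"dx":0,"dy":0,"dz":-0.002,"rx":0,"ry":0,"rz":0},{"gripper":1,"dx":0,"dy":0,"dz":-0.002,"rx":0,"ry":0,"rz":0}]'
```

```text
t: 34.55
eef_pos: [0.5136, 0.335, 0.0915]
tool_rot: [0.707, 0.027, 0.706, -0.026]
contact_force: [-3.6, 0.9, 5.7]
gripper_width: -0.003
t: 34.75
eef_pos: [0.5137, 0.3351, 0.0908]
tool_rot: [0.707, 0.028, 0.706, -0.026]
contact_force: [-6.0, -2.1, 15.5]
gripper_width: 0.001
```

The stop is reached: force rises to 15.5 N at z = 0.0908. I press 1 mm more, go up fully, and start stroke two.

```bash
python3 -m jog '[{"gripper":1,"dx":0,"dy":0,"dz":-0.001,"rx":0,"ry":0,"rz":0},{"gripper":1,"dx":0,"dy":0,"dz":-0.001,"rx":0,"ry":0,"rz":0}]'
python3 -m jog '[{"gripper":1,"dx":-0.002,"dy":0,"dz":0.02,"rx":0,"ry":0,"rz":0},{"gripper":1,"dx":-0.004,"dy":0,"dz":0.04,"rx":0,"ry":0,"rz":0},{"gripper":1,"dx":-0.003,"dy":0,"dz":0.06,"rx":0,"ry":0,"rz":0},{"gripper":1,"dx":0,"dy":0,"dz":0.08,"rx":0,"ry":0,"rz":0},{"gripper":1,"dx":0.005,"dy":0,"dz":0.1,"rx":0,"ry":0,"rz":0},{"gripper":1,"dx":0.005,"dy":0,"dz":0.115,"rx":0,"ry":0,"rz":0},{"gripper":1,"dx":0.005,"dy":0,"dz":0.115,"rx":0,"ry":0,"rz":0},{"gripper":1,"dx":0.005,"dy":0,"dz":0.115,"rx":0,"ry":0,"rz":0},{"gripper":1,"dx":0.005,"dy":0,"dz":0.115,"rx":0,"ry":0,"rz":0},{"gripper":1,"dx":0.005,"dy":0,"dz":0.115,"rx":0,"ry":0,"rz":0}]'
python3 - <<'E' 
from h import *
pose(); c=read_camera("wrist"); P=world(c); L=P[(P[:,2]>.12)&(P[:,2]<.175)&(P[:,1]>.28)&(P[:,1]<.39)&(P[:,0]<.51)]; print("bar z near side",len(L),np.percentile(L[:,2],[50,98]))
c=read_camera("scene"); P=world(c); L=P[(P[:,2]>.1)&(P[:,1]>.27)&(P[:,1]<.315)&(P[:,0]<.54)&(P[:,0]>.48)]; print("scene",len(L),np.percentile(L[:,2],[50,98]))
E
```

```text
t: 34.95
eef_pos: [0.5138, 0.335, 0.0904]
tool_rot: [0.707, 0.028, 0.706, -0.026]
contact_force: [-7.2, -2.4, 19.8]
gripper_width: -0.002
t: 35.95
eef_pos: [0.517, 0.3339, 0.2007]
tool_rot: [0.706, 0.026, 0.707, -0.027]
contact_force: [0.0, 0.0, -0.3]
gripper_width: -0.002
t 35.95 p [0.517  0.3339 0.2007] x [-0.002 -0.001 -1.   ] y [ 0.075  0.997 -0.001] F [ 0.   0.  -0.3] w -0.002
bar z near side 558 [0.15745159 0.16225652]
scene 1491 [0.39267981 0.56072955]
```

The bar is back up, with its near side at about 0.16. Strokes two and three follow.

```bash
python3 -m jog '[{"gripper":1,"dx":0,"dy":0.001,"dz":-0.015,"rx":0,"ry":0,"rz":0},{"gripper":1,"dx":-0.002,"dy":0.001,"dz":-0.03,"rx":0,"ry":0,"rz":0},{"gripper":1,"dx":-0.004,"dy":0.001,"dz":-0.045,"rx":0,"ry":0,"rz":0},{"gripper":1,"dx":-0.006,"dy":0.001,"dz":-0.06,"rx":0,"ry":0,"rz":0},{"gripper":1,"dx":-0.006,"dy":0.001,"dz":-0.075,"rx":0,"ry":0,"rz":0},{"gripper":1,"dx":-0.005,"dy":0.001,"dz":-0.09,"rx":0,"ry":0,"rz":0},{"gripper":1,"dx":-0.004,"dy":0.001,"dz":-0.102,"rx":0,"ry":0,"rz":0},{"gripper":1,"dx":-0.003,"dy":0.001,"dz":-0.11,"rx":0,"ry":0,"rz":0},{"gripper":1,"dx":-0.003,"dy":0.001,"dz":-0.1125,"rx":0,"ry":0,"rz":0},{"gripper":1,"dx":-0.003,"dy":0.001,"dz":-0.1125,"rx":0,"ry":0,"rz":0}]'
python3 -m jog '[{"gripper":1,"dx":0,"dy":0,"dz":0,"rx":0,"ry":0,"rz":0},{"gripper":1,"dx":0,"dy":0,"dz":0,"rx":0,"ry":0,"rz":0}]'
python3 -m jog '[{"gripper":1,"dx":-0.002,"dy":0,"dz":0.02,"rx":0,"ry":0,"rz":0},{"gripper":1,"dx":-0.004,"dy":0,"dz":0.04,"rx":0,"ry":0,"rz":0},{"gripper":1,"dx":-0.003,"dy":0,"dz":0.06,"rx":0,"ry":0,"rz":0},{"gripper":1,"dx":0,"dy":0,"dz":0.08,"rx":0,"ry":0,"rz":0},{"gripper":1,"dx":0.004,"dy":0,"dz":0.1,"rx":0,"ry":0,"rz":0},{"gripper":1,"dx":0.004,"dy":0,"dz":0.1125,"rx":0,"ry":0,"rz":0},{"gripper":1,"dx":0.004,"dy":0,"dz":0.1125,"rx":0,"ry":0,"rz":0},{"gripper":1,"dx":0.004,"dy":0,"dz":0.1125,"rx":0,"ry":0,"rz":0},{"gripper":1,"dx":0.004,"dy":0,"dz":0.1125,"rx":0,"ry":0,"rz":0},{"gripper":1,"dx":0.004,"dy":0,"dz":0.1125,"rx":0,"ry":0,"rz":0}]'
python3 - <<'E' 
from h import *
pose(); c=read_camera("wrist"); P=world(c); L=P[(P[:,2]>.12)&(P[:,2]<.175)&(P[:,1]>.28)&(P[:,1]<.39)&(P[:,0]<.51)]; print("bar z near side",len(L),np.percentile(L[:,2],[50,98]))
E
```

```text
t: 37.05
eef_pos: [0.5142, 0.3357, 0.0905]
tool_rot: [0.706, 0.027, 0.707, -0.027]
contact_force: [-7.9, -1.9, 20.2]
gripper_width: -0.004
t: 37.25
eef_pos: [0.5141, 0.3357, 0.0905]
tool_rot: [0.706, 0.027, 0.707, -0.026]
contact_force: [-7.9, -2.1, 18.3]
gripper_width: 0.001
t: 38.25
eef_pos: [0.5181, 0.3349, 0.2007]
tool_rot: [0.706, 0.026, 0.707, -0.027]
contact_force: [0.2, -0.1, -0.0]
gripper_width: 0.002
t 38.25 p [0.5181 0.3349 0.2007] x [-0.002 -0.001 -1.   ] y [ 0.075  0.997 -0.001] F [ 0.2 -0.1 -0. ] w 0.002
bar z near side 565 [0.15745269 0.16213685]
```

```bash
python3 -m jog '[{"gripper":1,"dx":0,"dy":0,"dz":-0.015,"rx":0,"ry":0,"rz":0},{"gripper":1,"dx":-0.003,"dy":0,"dz":-0.03,"rx":0,"ry":0,"rz":0},{"gripper":1,"dx":-0.005,"dy":0,"dz":-0.045,"rx":0,"ry":0,"rz":0},{"gripper":1,"dx":-0.007,"dy":0,"dz":-0.06,"rx":0,"ry":0,"rz":0},{"gripper":1,"dx":-0.007,"dy":0,"dz":-0.075,"rx":0,"ry":0,"rz":0},{"gripper":1,"dx":-0.006,"dy":0,"dz":-0.09,"rx":0,"ry":0,"rz":0},{"gripper":1,"dx":-0.005,"dy":0,"dz":-0.102,"rx":0,"ry":0,"rz":0},{"gripper":1,"dx":-0.004,"dy":0,"dz":-0.11,"rx":0,"ry":0,"rz":0},{"gripper":1,"dx":-0.004,"dy":0,"dz":-0.1125,"rx":0,"ry":0,"rz":0},{"gripper":1,"dx":-0.004,"dy":0,"dz":-0.1125,"rx":0,"ry":0,"rz":0}]'
python3 -m jog '[{"gripper":1,"dx":0,"dy":0,"dz":0,"rx":0,"ry":0,"rz":0},{"gripper":1,"dx":0,"dy":0,"dz":0,"rx":0,"ry":0,"rz":0}]'
python3 -m jog '[{"gripper":1,"dx":-0.002,"dy":0,"dz":0.02,"rx":0,"ry":0,"rz":0},{"gripper":1,"dx":-0.004,"dy":0,"dz":0.04,"rx":0,"ry":0,"rz":0},{"gripper":1,"dx":-0.003,"dy":0,"dz":0.06,"rx":0,"ry":0,"rz":0},{"gripper":1,"dx":0,"dy":0,"dz":0.08,"rx":0,"ry":0,"rz":0},{"gripper":1,"dx":0.004,"dy":0,"dz":0.1,"rx":0,"ry":0,"rz":0},{"gripper":1,"dx":0.004,"dy":0,"dz":0.12,"rx":0,"ry":0,"rz":0},{"gripper":1,"dx":-0.01,"dy":-0.03,"dz":0.16,"rx":0,"ry":0,"rz":0},{"gripper":1,"dx":-0.04,"dy":-0.06,"dz":0.2,"rx":0,"ry":0,"rz":0},{"gripper":1,"dx":-0.06,"dy":-0.06,"dz":0.23,"rx":0,"ry":0,"rz":0},{"gripper":1,"dx":-0.06,"dy":-0.06,"dz":0.23,"rx":0,"ry":0,"rz":0}]'
python3 - <<'E' 
from h import *
pose()
c=read_camera("top"); np.savez("t12",**c); homes(c)
P=world(c); L=P[(P[:,2]>.12)&(P[:,2]<.185)&(P[:,1]>.25)&(P[:,0]<.535)&(P[:,1]<.42)&(P[:,0]>.45)]; print("bar",len(L),np.percentile(L[:,2],98) if len(L) else "")
c0=dict(np.load("top.npz"))
for cc,n in ((c0,"before"),(c,"after")):
    P=world(cc)
    for nm,b in (("caliper",(.38,.46,-.47,-.21,.004,.03)),("tape",(.67,.76,.17,.26,.008,.04)),("offcut",(.69,.76,-.27,-.165,.006,.03)),("block",(.36,.43,.25,.38,.02,.06))):
        k=(P[:,0]>b[0])&(P[:,0]<b[1])&(P[:,1]>b[2])&(P[:,1]<b[3])&(P[:,2]>b[4])&(P[:,2]<b[5]); print(n,nm,k.sum(),np.round(P[k].mean(0),4))
c=read_camera("scene"); cv2.imwrite("pics/s12.png",cv2.resize(c["pixels"][110:350,140:420],(700,600),interpolation=cv2.INTER_CUBIC))
E
```

```text
t: 39.3
eef_pos: [0.5141, 0.3356, 0.0905]
tool_rot: [0.706, 0.027, 0.707, -0.027]
contact_force: [-8.7, -2.9, 20.5]
gripper_width: -0.003
t: 39.5
eef_pos: [0.5141, 0.3356, 0.0905]
tool_rot: [0.706, 0.027, 0.707, -0.027]
contact_force: [-8.2, -2.7, 18.8]
gripper_width: 0.0
t: 40.5
eef_pos: [0.455, 0.2754, 0.3241]
tool_rot: [0.709, 0.029, 0.704, -0.025]
contact_force: [0.3, 0.0, -0.3]
gripper_width: -0.003
t 40.5 p [0.455  0.2754 0.3241] x [ 0.006  0.005 -1.   ] y [0.076 0.997 0.005] F [ 0.3  0.  -0.3] w -0.003
slot 0 tail X [-0.1151 -0.1139] Y tail/front [-0.0007 -0.001 ] z tail/front [0.0698 0.0719]
slot 1 tail X [-0.115  -0.1148] Y tail/front [-0.0001  0.0012] z tail/front [0.0698 0.0714]
slot 2 tail X [-0.1146 -0.1144] Y tail/front [0.0006 0.0005] z tail/front [0.0701 0.0713]
bar 291 0.16837774844387102
before caliper 570 [ 0.4187 -0.3612  0.0068]
before tape 154 [0.7147 0.2153 0.0172]
before offcut 317 [ 0.7245 -0.2175  0.0103]
before block 425 [0.395  0.3148 0.0343]
after caliper 560 [ 0.419  -0.3612  0.0068]
after tape 156 [0.7148 0.2152 0.0173]
after offcut 319 [ 0.7245 -0.2177  0.0104]
after block 401 [0.3938 0.3129 0.0341]
```

View pics/s12.png

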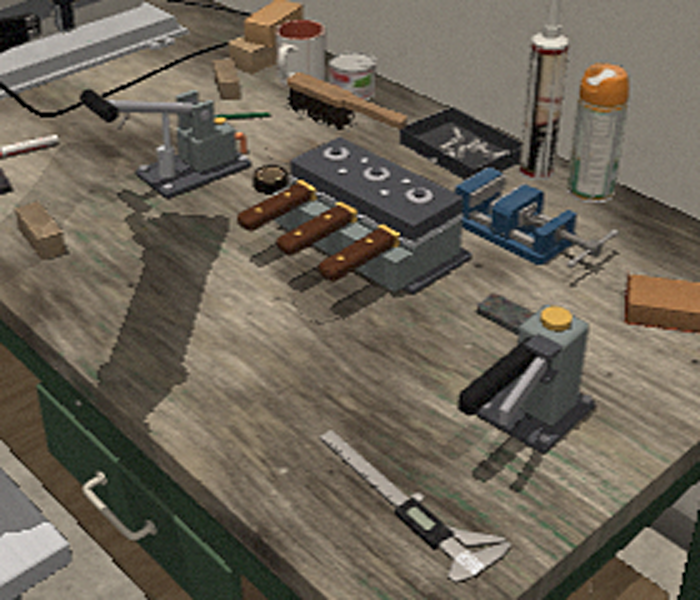

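All three handles sit against the block ((275,205), (317,228) and (360,250)), the lever is up, the trigger stands off and the bystanders are in place. I hand in.

```bash
python3 -c "
from station import *
print(hand_in())"
```

```text
the job is handed in; nothing more can be done
None
```

The job is done in the order asked and handed in at about 41 s of the 210 s allowed; no verdict was reported.

- **Valve:** I squeezed the trigger against the grip. The jaws closed to about 32 mm (33 mm nominal) and the wrist picture showed it parallel to the grip. After release it stood off again.
- **Scrapers:** All three are in slots of their own. Each was pushed until the handle met the block (9–13 N) and then let go. After pumping, the top camera put each handle's tail 0.114–0.115 m before the face, which is home, and within about 1 mm of the slot's middle.
- **Pump:** Three full strokes. Each went to the bottom stop (TCP z about 0.0905, force 18–20 N) and back up. The last picture shows the lever at rest.
- **Other tools:** The caliper, tape and plastic offcut moved less than 0.5 mm by the top camera. The pine block read 1–2 mm different with fewer points seen, which I put down to the arm partly hiding it, since I never went near it.

**Disagreements:** The scene camera read 5–7 mm off in y, so I relied on the wrist and top cameras. Before the first two insertions those two disagreed by a few millimetres sideways; I used a compromise, and all three blades went in freely.

I saw no slackening of the grip and no knocked scraper.

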